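# Clamp the cuvette block in the hand-fed stage

## Robot

A 6-joint arm with a two-finger parallel gripper is mounted at the origin on a cart in front of the work surface, level with it; the furniture and walls round the work are solid. World frame = base frame: x ahead of the robot, y to its left, z up, the work surface at z = 0. Lengths are in m, angles in rad, forces in N, time in s.
With the tool pointing down it reaches from about 0.35 to 0.875 m from the base axis. Payload 15.5 kg.
Tool frame: the origin (TCP) lies midway between the tips of the shut fingers; the grasp point (between the pads) lies 19 mm behind it; x points along the fingers, z is the direction in which the jaws open and shut, and the axes are right-handed (so a half turn about x gives the same grasp; the last joint's range is limited). The gripper opens to 85 mm and grips with 20 to 120 N. Pads are 22 mm wide; open, the fingers measure 114 mm over their backs; the gripper's body (76 mm by 85 mm) begins 54 mm behind the grasp point. The pads swing forward as they close: fully open they stand 13 mm farther back than shut.
Start: joints at [-1.335, 0.494, 1.345, -0, 1.302, -0.096], TCP at [0.203, -0.591, 0.231] pointing down, gripper open.
Joint ranges: [-2.91, 2.91], [-0.82, 2.16], [0.22, 2.67], [-1.22, 4.37], [0.12, 2.79], [-3.08, 3.08]. Speed limits (rad/s): [1.89, 1.89, 2.57, 3.01, 3.01, 3.01].

## Interface

Orientations are given as a unit quaternion [w, x, y, z].
In Python, from cell import observe, optics, close_job gives the robot as it stands.
- The arm moves only by the tool drive_tool, never from a script. Its argument "increments" is a list of rows, each a list of 3 entries, a list of its own where there are three numbers: the opening, from 0 (shut) to 1 (fully open), then the shift along the tool's x, y, z normalised to -1 to 1, where 1 is 400 mm, then the turn about the tool's x normalised to -1 to 1, where 1 is 45 degrees. A call has exactly 8 rows; each row is the pose to reach, as a shift and turn from the pose measured when the call began, along the tool's axes at that moment; what a row does not reach only later rows make up. A row lasts 1/12 s, in which the tool goes at most 41.7 mm and 7.16 degrees, less where a joint would pass 70% of its speed; a pose out of reach is approached as far as the arm can. A call with a number of a shift or a turn outside -1 to 1 is refused whole. A call with a gripper value outside its range is refused whole. The fingers move at their own pace and stop on an object; the grip force is fixed at half the most. Time passes only in rows, so rows that repeat a pose let the fingers close, or fill a call up. It gives the time, the measured TCP pose, the force and the opening at its end, in the units of the state.
- observe(): the state, without advancing time (a new reading comes with each control period).
- optics.snapshot(name): name is "scene" or "top" or "wrist"; returns the picture (420x560x3 uint8, red, green, blue); there is no depth.
- optics.camera_model(name): a dict with "fx", "fy", "cx", "cy" (pixels), "R" (3x3) and "t" (3): a world point X has camera coordinates R X + t; the wrist camera has in their place "hand_eye" (4x4, takes a point from camera to tool coordinates, whose origin is the TCP and whose axes are the tool frame's). Camera axes: x right, y down, z forward; pixel columns grow to the right and rows downward; lengths in m; the calibration is good to about 2 mm. The wrist camera is an equidistant fisheye: a pixel r from the principal point sees the ray r / f radians off the axis. A picture is of the moment at which its call begins: read the wrist's pose just before it. camera_model takes no time and is no camera call.
- close_job(): hands the job in, once; it reports no verdict.
The state is a dict: "t": time; "qpos": joint angles; "dq": joint speeds; "joint_efforts": joint torques, N m; "position": TCP position; "ee_rot": TCP orientation; "wrist_force": force on the tool from outside, world axes, zero at the start; "ft_torque": the same for the moment, N m; "opening": opening from 0.0 (shut) to 1.0 (fully open).
Only numpy, scipy, OpenCV 4.12 (cv2) and the standard library are available. Lean on these libraries where they do the work, as an engineer would, in place of code of your own. Each camera call takes 0.05 s, during which the arm holds its last target.

## Task

Set the black cuvette block down flat in the bed of the small hand-fed stage, lengthwise between the carriage's sprung pad and the end stop, and let go of it. Then wind the carriage up by turning the black knob that rides on it, letting the hand travel along with the knob, until the pad holds the block against the end stop with the pad pressed in by half of its 6 mm spring travel. Do not drive the pad solid, push the carriage or force the knob sideways, and leave the other things on the desk where they are.

Things in the scene. Friction and masses are not known exactly. Their poses are not given: they have to be found in the camera images.
- feed_stage: hand-fed stage, fixed to the desk: aluminium base plate 92 mm (its x) by 250 mm (its y), 14 mm thick. Origin: centre of its underside, on the desk; z up. The grey carriage rides on the -y half and feeds towards +y; the block's bed is the +y half. The end stop is an aluminium bar across the bed, 60 mm wide, 26 mm high, clamped so that its face is somewhere from y = +85 to +94 mm
- bed_center (a point): point on the bed's top face, 14 mm above the desk, at x = 0, y = +39 mm of the stage, axes as the stage: a block centred here lies clear of both pad and stop at the start. On each side runs a guide strip 4 mm high and 8 mm wide; their inner edges are 42 mm apart (x = -21 and +21 mm), from y = +3 to +115 mm of the stage
- feed_carriage: grey carriage, 84 x 51 mm, top 40 mm above the desk; origin on the bed's top under the knob's axis, axes as the stage. Its sprung pad (36 mm wide, 20 mm high) faces the block; its free face is set by hand anywhere 36 to 45 mm ahead (+y) of the origin, so its touch must be felt; it gives 6 mm at 2.5 N per mm (15 N fully in) and starts 8 to 21 mm behind the stage's y = 0. The block slides on the bed with under 2 N
- feed_knob_grip (a point): in the black bar knob, 66 mm above the desk, 8 mm below its top. Bar 36 mm long (x), 12 thick (y), 30 high. Clockwise from above feeds carriage and knob 14 mm per rad to the stage's +y. Needs 0.2 N m, plus 0.035 N m per mm the pad is pressed in; stays where left. The bar yields sideways off the carriage's axis at 3 N per mm; over 4.5 mm (13 N) is forcing it
- cuvette_block_center (a point): centre of the loose black cuvette block, 34 mm wide (its x), 80 mm long (its y), 27 mm high, 120 g, four square pockets in its top; it may lie in the bed either way round. This point is half-way up, 13.5 mm above its underside; the block first lies flat on the desk
- fixture_block_center (a point): bystander: white-grey aluminium clamp block 29 x 50 x 20 mm with two bores, centre half-way up
- beaker_center (a point): bystander: small glass beaker, 57 mm wide and 66 mm high, centre half-way up
- capped_vial_center (a point): bystander: white capped vial 28 mm wide and 44 mm high, centre half-way up
There are look-alikes about, which are no part of the job. Of the things like the part that bears cuvette_block_center, leave any that is orange or purple; of the rest the smaller one is meant.

How it is judged:
On the way:
1. the cuvette block lies flat in the bed between pad and stop, let go (z of cuvette_block_center in the frame of feed_stage between 0.025 and 0.03 m and x of cuvette_block_center in the frame of feed_stage between -0.006 and 0.006 m and y of cuvette_block_center in the frame of feed_stage between 0.015 and 0.065 m and contact force between the fingers and cuvette_block below 0.1 N), for 0.2 s.
At the end, for the whole second after the job is handed in: The block lies flat and square in the bed against the end stop, at rest, held by the sprung pad with 4 to 11 N (pad pressed in 1.6 to 4.4 mm of its 6 mm), everything let go (contact force between feed_carriage and cuvette_block between 4 and 11 N and z of cuvette_block_center in the frame of feed_stage between 0.025 and 0.03 m and angle between the y axis of cuvette_block_center and the y axis of feed_stage, either way round below 0.06 rad and linear speed of cuvette_block below 0.01 m/s); the robot touches nothing.
It fails at once if the knob is forced sideways: its sprung shaft is pushed more than 4.5 mm (13 N) off its seat in the carriage (horizontal distance between feed_knob_grip and feed_carriage above 0.0045 m).
It fails at once if the carriage itself is pushed by the fingers with over 8 N (contact force between the fingers and feed_carriage_c0 above 8 N).
It fails at once if the pad is driven solid (over 18 N on the block) (contact force between feed_carriage and cuvette_block above 18 N).
It fails at once if the clamp block, beaker or capped vial is shifted by more than 20 mm (distance of any of fixture_block_center, beaker_center, capped_vial_center from where it was at the start of the episode above 0.02 m).
It also fails if it takes over 70 s, if anything falls off the work surface, if the arm or the gripper's body presses on something with over 40 N, if the wrist force passes 120 N, or if a joint passes its speed limit or range.

## Working session

There is one attempt and no reset: what is moved stays moved. The work goes in short steps, Python scripts to look and compute and a tool call to move; the robot and the scene stay as the last step left them, time stands still between calls to the robot, and variables do not carry over. Pictures are saved under pics/ and viewed, and the job is handed in when it is done.

Besides the shell and the picture viewer there is one more tool, called by a JSON object that holds its "api" and its "payload". drive_tool: Moves the arm, as the interface text tells. Scaled input: -1 to 1 covers 400 mm each way for a shift and 45 degrees each way for a turn. Its arguments: {"type":"object","properties":{"increments":{"type":"array","items":{"type":"array"}}},"required":["increments"]}

```bash
ls; mkdir -p pics; python3 - <<'E'
from cell import observe, optics
import cv2,json
s=observe();print(s)
for n in("scene","top"):
    cv2.imwrite(f"pics/{n}0.png",optics.snapshot(n)[:,:,::-1])
    print(n,optics.camera_model(n))
cv2.imwrite(f"pics/wrist0.png",optics.snapshot("wrist")[:,:,::-1])
print(optics.camera_model("wrist"))
E
```

```text
pics
{'t': 0.0, 'qpos': array([-1.33550353e+00,  4.94193346e-01,  1.34612085e+00, -9.66679139e-06,
        1.30252255e+00, -9.55254310e-02]), 'dq': array([ 0.00030951, -0.00163868,  0.00010438,  0.00026171,  0.00120046,
        0.00029267]), 'joint_efforts': array([ 3.47284426e-03, -8.82164311e+01, -3.83881474e+01, -4.82583880e-05,
        1.00918394e-02,  1.35366904e-04]), 'position': array([ 0.20291079, -0.59076174,  0.23069743]), 'ee_rot': array([ 0.57516975,  0.41113284,  0.57583803, -0.41056072]), 'wrist_force': array([-0.57336177, -0.28224312, -0.36801217]), 'ft_torque': array([0.04043983, 0.00551617, 0.01294439]), 'opening': 0.9985541997110639}
scene {'fx': 459.74573583966105, 'fy': 459.74573583966105, 'cx': 275.8646506076963, 'cy': 213.79041227357453, 'R': array([[-0.69113096, -0.72257345,  0.01502052],
       [-0.49319376,  0.45633699, -0.74061897],
       [ 0.52829719, -0.51927273, -0.67175734]]), 't': array([0.50658797, 0.22613647, 1.36970513])}
top {'fx': 430.14685282489523, 'fy': 430.14685282489523, 'cx': 283.7369006922562, 'cy': 213.3908549057831, 'R': array([[ 0.01470564, -0.99987797, -0.00527069],
       [-0.989515  , -0.01379537, -0.14376976],
       [ 0.1436795 ,  0.00732965, -0.98959713]]), 't': array([0.19213575, 0.51498091, 1.26744242])}
{'fx': 325.19226210127806, 'fy': 325.19226210127806, 'cx': 276.66344734762345, 'cy': 212.148079177032, 'hand_eye': array([[ 7.32012229e-04, -2.59921474e-01,  9.65629479e-01,
        -1.42696666e-01],
       [ 5.17375970e-04, -9.65629510e-01, -2.59921875e-01,
         6.58505287e-02],
       [ 9.99999598e-01,  6.89859480e-04, -5.72375485e-04,
         7.34149770e-05],
       [ 0.00000000e+00,  0.00000000e+00,  0.00000000e+00,
         1.00000000e+00]])}
```

View pics/scene0.png

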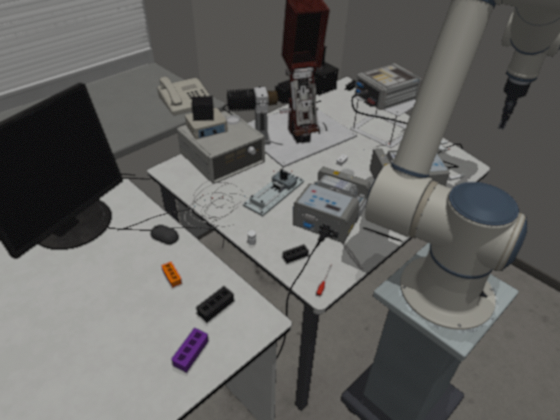

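View pics/top0.png

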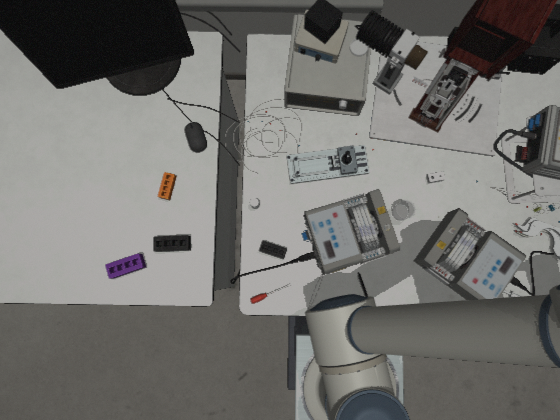

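View pics/wrist0.png

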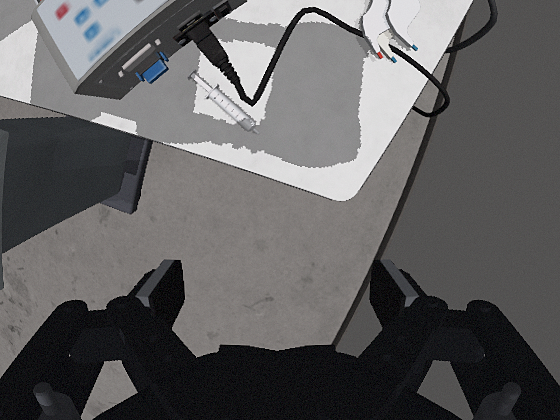

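```bash
cat > h.py <<'E'
import numpy as np, cv2
from cell import observe, optics
from scipy.spatial.transform import Rotation as Ro
def rot(q): return Ro.from_quat([q[1],q[2],q[3],q[0]]).as_matrix()
def ray(name,u,v,s=None):
    m=optics.camera_model(name)
    if name=="wrist":
        dx=(u-m['cx'])/m['fx'];dy=(v-m['cy'])/m['fy'];r=np.hypot(dx,dy)+1e-12
        d=np.array([np.sin(r)*dx/r,np.sin(r)*dy/r,np.cos(r)])
        H=m['hand_eye'];R=rot(s['ee_rot'])
        return s['position']+R@H[:3,3], R@H[:3,:3]@d
    d=np.array([(u-m['cx'])/m['fx'],(v-m['cy'])/m['fy'],1.])
    return -m['R'].T@m['t'], m['R'].T@d
def pix(name,u,v,z,s=None):
    o,d=ray(name,u,v,s); return o+d*(z-o[2])/d[2]
def proj(name,X,s=None):
    m=optics.camera_model(name)
    if name=="wrist":
        H=m['hand_eye'];R=rot(s['ee_rot'])
        p=R.T@(np.asarray(X)-s['position']); p=H[:3,:3].T@(p-H[:3,3])
        th=np.arctan2(np.hypot(p[0],p[1]),p[2]);k=th/np.hypot(p[0],p[1])
        return np.array([m['cx']+m['fx']*k*p[0],m['cy']+m['fy']*k*p[1]])
    p=m['R']@np.asarray(X)+m['t']
    return np.array([m['fx']*p[0]/p[2]+m['cx'],m['fy']*p[1]/p[2]+m['cy']])
E
python3 - <<'E'
from h import *
im=cv2.imread("pics/top0.png")
cv2.imwrite("pics/top0z.png",cv2.resize(im[130:290,240:400],None,fx=3.75,fy=3.75,interpolation=cv2.INTER_CUBIC))
g=im.max(2)[236:262,254:294]
m=(g<70).astype('uint8')
c=max(cv2.findContours(m,0,2)[0],key=cv2.contourArea);r=cv2.minAreaRect(c);print(r)
b=cv2.boxPoints(r)+[254,236]
P=np.array([pix("top",u,v,.02) for u,v in b]);print(P,P.mean(0))
for n,u,v,z in [("knob",348,157,.07),("platecorner",288,156,.014),("p",289,182,.014),("p",370,173,.014),("p",367,146,.014),("beaker",402,208,.04),("vial",255,203,.03),("fix",434,177,.015)]:
  print(n,pix("top",u,v,z))
E
```

```text
((18.899999618530273, 13.299999237060547), (25.298219680786133, 10.75174331665039), 18.434947967529297)
[[0.40007752 0.27250975 0.02      ]
 [0.43125865 0.26285185 0.02      ]
 [0.40795045 0.18934875 0.02      ]
 [0.37693957 0.1992245  0.02      ]] [0.40405655 0.23098371 0.02      ]
knob [0.68188217 0.00814514 0.07      ]
platecorner [0.69851672 0.18892469 0.014     ]
p [0.61489679 0.18469101 0.014     ]
p [ 0.64709143 -0.06837404  0.014     ]
p [ 0.73435791 -0.06014054  0.014     ]
beaker [ 0.53334401 -0.15858346  0.04      ]
vial [0.54423991 0.28807219 0.03      ]
fix [ 0.63673521 -0.26745618  0.015     ]
```

View pics/top0z.png

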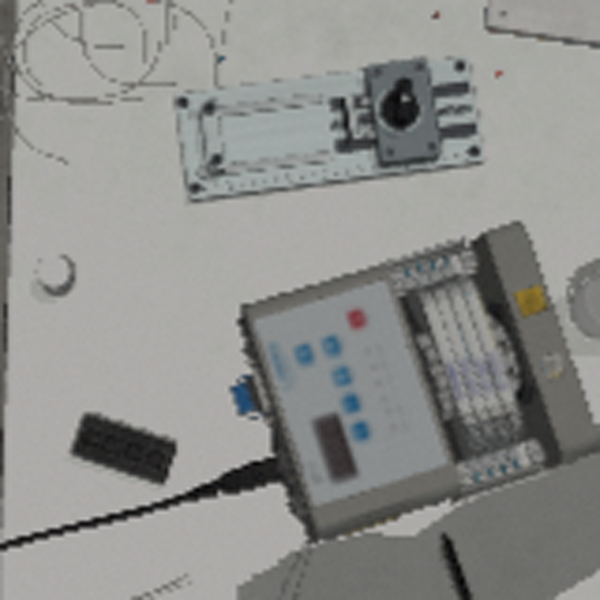

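```bash
cat >> h.py <<'E'
def plan(x,y,z,jaw_deg,s=None,verbose=True):
    """total normalised shift/turn from the current pose; jaw_deg: world angle of the jaw axis"""
    s=s or observe(); R=rot(s['ee_rot'])
    d=R.T@(np.array([x,y,z])-s['position'])
    a=np.degrees(np.arctan2(R[1,2],R[0,2]))
    # + turn about tool x (down) = clockwise from above = angle decreases
    t=(a-jaw_deg+90)%180-90
    if verbose: print("jaw now %.1f"%a,"tool x",R[:,0].round(4),"shift",(d/.4).round(4),"mm",(d*1000).round(1),"turn deg %.2f norm %.4f"%(t,t/45),"q6 %.3f"%s['qpos'][5],"t %.2f"%s['t'])
    return d/.4,t
E
python3 - <<'E'
from h import *
plan(.42,-.2,.28,-17.5); plan(.404,.20,.25,-17.5)
E
```

```text
jaw now -71.0 tool x [-2.e-04  9.e-04 -1.e+00] shift [-0.1222  0.8306 -0.748 ] mm [ -48.9  332.2 -299.2] turn deg -53.54 norm -1.1899 q6 -0.096 t 0.15
jaw now -71.0 tool x [-2.e-04  9.e-04 -1.e+00] shift [-0.0463  1.1176 -1.7067] mm [ -18.5  447.  -682.7] turn deg -53.54 norm -1.1899 q6 -0.096 t 0.15
```

{"api": "drive_tool", "payload": {"increments": [[1, [-0.12, 0.83, -0.75], -0.9], [1, [-0.12, 0.83, -0.75], -0.9], [1, [-0.12, 0.83, -0.75], -0.9], [1, [-0.12, 0.83, -0.75], -0.9], [1, [-0.12, 0.83, -0.75], -0.9], [1, [-0.12, 0.83, -0.75], -0.9], [1, [-0.12, 0.83, -0.75], -0.9], [1, [-0.12, 0.83, -0.75], -0.9]]}}

```text
t: 0.82
position: [0.3637, -0.2991, 0.2669]
ee_rot: [0.682, 0.186, 0.682, -0.186]
wrist_force: [1.1, -0.7, 0.1]
opening: 1.001
```

```bash
python3 - <<'E'
from h import *
print(observe()['position'])
plan(.44,0.05,.28,-17.5);plan(.404,.20,.25,-17.5)
E
```

```text
[ 0.3637073  -0.29911333  0.26690925]
jaw now -30.5 tool x [-2.e-04  1.e-03 -1.e+00] shift [-0.0319  0.8487 -0.2791] mm [ -12.8  339.5 -111.6] turn deg -13.03 norm -0.2895 q6 -0.283 t 0.82
jaw now -30.5 tool x [-2.e-04  1.e-03 -1.e+00] shift [ 0.0435  1.1259 -0.547 ] mm [  17.4  450.4 -218.8] turn deg -13.03 norm -0.2895 q6 -0.283 t 0.82
```

{"api": "drive_tool", "payload": {"increments": [[1, [-0.03, 0.85, -0.28], -0.29], [1, [-0.03, 0.85, -0.28], -0.29], [1, [-0.03, 0.85, -0.28], -0.29], [1, [-0.03, 0.85, -0.28], -0.29], [1, [-0.03, 0.85, -0.28], -0.29], [1, [-0.03, 0.85, -0.28], -0.29], [1, [-0.03, 0.85, -0.28], -0.29], [1, [-0.03, 0.85, -0.28], -0.29]]}}

```text
t: 1.48
position: [0.434, 0.0266, 0.2784]
ee_rot: [0.699, 0.108, 0.699, -0.107]
wrist_force: [1.8, -0.6, 0.0]
opening: 1.003
```

```bash
python3 - <<'E'
from h import *
plan(.404,.20,.22,-17.5)
s=observe();R=rot(s['ee_rot']);print(R)
print((R@optics.camera_model("wrist")['hand_eye'][:3,3])+s['position'])
E
```

```text
jaw now -17.5 tool x [-0.e+00  9.e-04 -1.e+00] shift [ 0.1465  0.3908 -0.2018] mm [ 58.6 156.3 -80.7] turn deg 0.02 norm 0.0004 q6 0.228 t 1.48
[[-2.57175017e-05  3.00441383e-01  9.53800280e-01]
 [ 9.25159710e-04  9.53799879e-01 -3.00441232e-01]
 [-9.99999572e-01  8.74690993e-04 -3.02485613e-04]]
[0.45386393 0.08917142 0.42120207]
```

{"api": "drive_tool", "payload": {"increments": [[1, [0.1, 0.35, -0.2], 0], [1, [0.1, 0.35, -0.2], 0], [1, [0.1, 0.35, -0.2], 0], [1, [0.1, 0.35, -0.2], 0], [1, [0.1, 0.35, -0.2], 0], [1, [0.1, 0.35, -0.2], 0], [1, [0.1, 0.35, -0.2], 0], [1, [0.1, 0.35, -0.2], 0]]}}

```text
t: 2.15
position: [0.4002, 0.1833, 0.2388]
ee_rot: [0.699, 0.108, 0.699, -0.108]
wrist_force: [-0.6, -0.8, -0.0]
opening: 0.997
```

```bash
python3 - <<'E'
from h import *
import pickle
s=observe();pickle.dump(s,open("s1.pkl","wb"));cv2.imwrite("pics/wrist1.png",optics.snapshot("wrist")[:,:,::-1]);print(s['position'])
E
```

```text
[0.40021334 0.18334384 0.2388383 ]
```

View pics/wrist1.png

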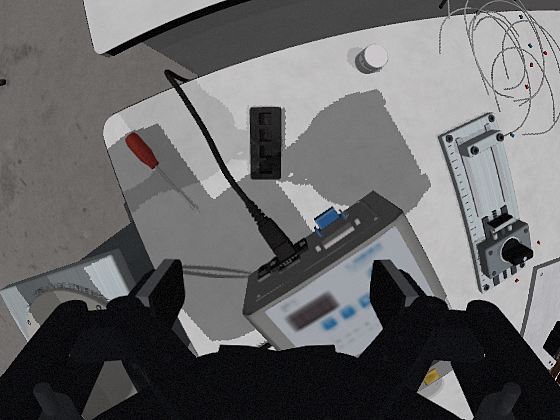

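```bash
python3 - <<'E'
from h import *
import pickle
s=pickle.load(open("s1.pkl","rb"))
im=cv2.imread("pics/wrist1.png")
a=cv2.resize(im[90:200,225:310],None,fx=5,fy=5,interpolation=cv2.INTER_CUBIC)
b=cv2.resize(im[100:310,400:560],None,fx=2.6,fy=2.6,interpolation=cv2.INTER_CUBIC)
c=np.zeros((550,850,3),'uint8');c[:550,:425]=a;c[:546,430:846]=b
cv2.imwrite("pics/z1.png",c[:, :800])
m=(im.max(2)[90:200,240:300]<60).astype('uint8')
c=max(cv2.findContours(m,0,2)[0],key=cv2.contourArea);print(cv2.boundingRect(c))
for h in(0.02,0.027):
  P=np.array([pix("wrist",u+240,v+90,h,s)[:2] for u,v in c[:,0]])*1000
  r=cv2.minAreaRect(P.astype('float32'));print(h,r)
E
```

```text
(10, 17, 31, 72)
0.02 ((402.58294677734375, 233.24659729003906), (79.59770965576172, 33.22462463378906), 72.55859375)
0.027 ((402.921142578125, 233.4918670654297), (78.05680847167969, 32.581424713134766), 72.55859375)
```

View pics/z1.png

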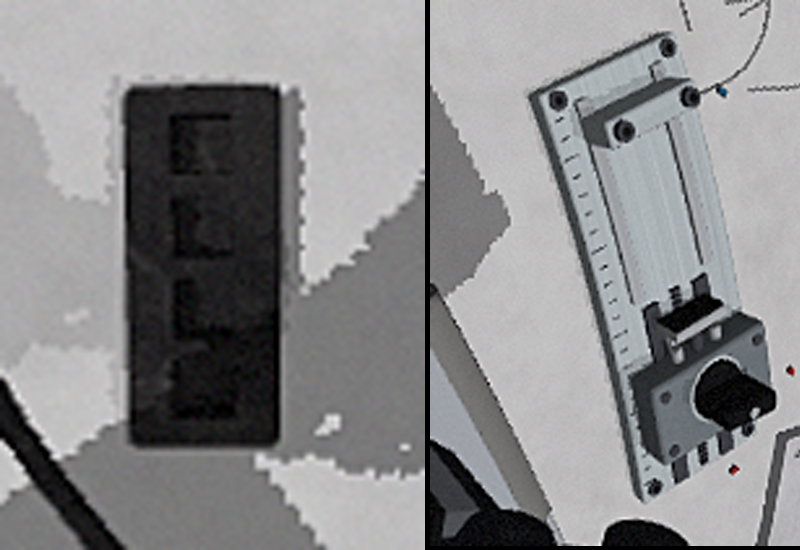

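```bash
python3 - <<'E'
from h import *
plan(.4028,.2335,.06,-17.45);plan(.4028,.2335,.006,-17.45)
E
```

```text
jaw now -17.6 tool x [ 5.e-04  8.e-04 -1.e+00] shift [ 0.4473  0.1214 -0.0322] mm [178.9  48.6 -12.9] turn deg -0.13 norm -0.0028 q6 0.599 t 2.20
jaw now -17.6 tool x [ 5.e-04  8.e-04 -1.e+00] shift [ 0.5823  0.1213 -0.0322] mm [232.9  48.5 -12.9] turn deg -0.13 norm -0.0028 q6 0.599 t 2.20
```

{"api": "drive_tool", "payload": {"increments": [[0.65, [0.0, 0.121, -0.032], -0.003], [0.65, [0.1, 0.121, -0.032], -0.003], [0.65, [0.2, 0.121, -0.032], -0.003], [0.65, [0.3, 0.121, -0.032], -0.003], [0.65, [0.38, 0.121, -0.032], -0.003], [0.65, [0.44, 0.121, -0.032], -0.003], [0.65, [0.447, 0.121, -0.032], -0.003], [0.65, [0.447, 0.121, -0.032], -0.003]]}}

```text
t: 2.87
position: [0.4028, 0.2322, 0.0596]
ee_rot: [0.698, 0.108, 0.699, -0.108]
wrist_force: [0.9, 0.3, 0.8]
opening: 0.652
```

```bash
python3 - <<'E'
from h import *
plan(.4028,.2335,.006,-17.45)
cv2.imwrite("pics/wrist2.png",optics.snapshot("wrist")[:,:,::-1])
E
```

```text
jaw now -17.5 tool x [-1.6e-03 -1.0e-04 -1.0e+00] shift [ 0.1341  0.0031 -0.0008] mm [53.6  1.2 -0.3] turn deg -0.10 norm -0.0021 q6 0.700 t 2.87
```

View pics/wrist2.png

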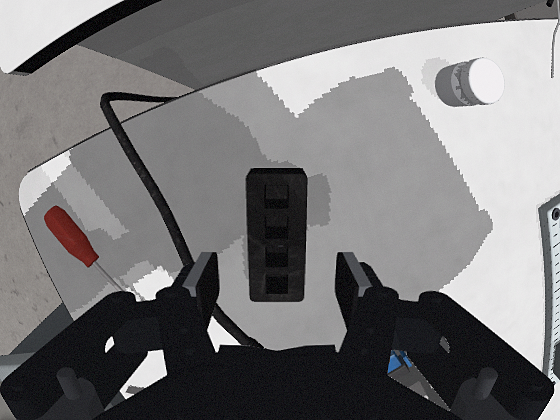

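{"api": "drive_tool", "payload": {"increments": [[0.65, [0.05, 0.003, -0.001], -0.002], [0.65, [0.1, 0.003, -0.001], -0.002], [0.65, [0.125, 0.003, -0.001], -0.002], [0.65, [0.134, 0.003, -0.001], -0.002], [0.1, [0.134, 0.003, -0.001], -0.002], [0.1, [0.134, 0.003, -0.001], -0.002], [0.1, [0.134, 0.003, -0.001], -0.002], [0.1, [0.134, 0.003, -0.001], -0.002]]}}

```text
t: 3.58
position: [0.4043, 0.2342, 0.0087]
ee_rot: [0.7, 0.108, 0.698, -0.107]
wrist_force: [-0.7, -2.1, 5.4]
opening: 0.384
```

{"api": "drive_tool", "payload": {"increments": [[0.1, [0, 0, 0], 0], [0.1, [0, 0, 0], 0], [0.1, [-0.05, 0, 0], 0], [0.1, [-0.1, 0, 0], 0], [0.1, [-0.2, 0, 0], 0], [0.1, [-0.3, 0, 0], 0], [0.1, [-0.35, 0, 0], 0], [0.1, [-0.35, 0, 0], 0]]}}

```text
t: 4.25
position: [0.406, 0.2349, 0.1535]
ee_rot: [0.702, 0.109, 0.696, -0.105]
wrist_force: [1.2, 0.9, -1.4]
opening: 0.385
```

```bash
python3 - <<'E'
from h import *
import pickle
s=observe();pickle.dump(s,open("s3.pkl","wb"))
cv2.imwrite("pics/wrist3.png",optics.snapshot("wrist")[:,:,::-1])
plan(.665,.1,.14,7.5)
E
```

```text
jaw now -17.4 tool x [ 0.0075  0.0036 -1.    ] shift [ 0.0319 -0.1264  0.7203] mm [ 12.8 -50.5 288.1] turn deg -24.94 norm -0.5541 q6 0.701 t 4.30
```

View pics/wrist3.png

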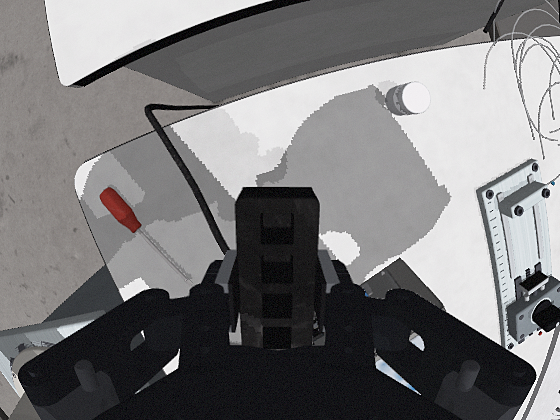

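```bash
python3 - <<'E'
from h import *
plan(.674,-.01,.25,7.5)
E
```

```text
jaw now -17.4 tool x [ 0.0075  0.0036 -1.    ] shift [-0.2439 -0.3804  0.8258] mm [ -97.6 -152.2  330.3] turn deg -24.94 norm -0.5541 q6 0.701 t 4.30
```

{"api": "drive_tool", "payload": {"increments": [[0.1, [-0.08, 0, 0], -0.1], [0.1, [-0.15, -0.02, 0.05], -0.2], [0.1, [-0.2, -0.05, 0.15], -0.3], [0.1, [-0.22, -0.1, 0.25], -0.4], [0.1, [-0.244, -0.15, 0.35], -0.5], [0.1, [-0.244, -0.2, 0.45], -0.554], [0.1, [-0.244, -0.25, 0.55], -0.554], [0.1, [-0.244, -0.3, 0.63], -0.554]]}}

```text
t: 4.97
position: [0.6003, 0.053, 0.2488]
ee_rot: [0.708, -0.045, 0.703, 0.048]
wrist_force: [1.1, 0.3, -1.4]
opening: 0.38
```

```bash
python3 - <<'E'
from h import *
plan(.674,-.01,.25,7.5)
E
```

```text
jaw now 7.5 tool x [ 0.0064  0.0038 -1.    ] shift [-0.0024 -0.1802  0.162 ] mm [ -1.  -72.1  64.8] turn deg 0.01 norm 0.0002 q6 -0.145 t 4.97
```

{"api": "drive_tool", "payload": {"increments": [[0.1, [0, -0.09, 0.08], 0], [0.1, [0, -0.17, 0.15], 0], [0.1, [0, -0.18, 0.162], 0], [0.1, [0, -0.18, 0.162], 0], [0.1, [0, -0.18, 0.162], 0], [0.1, [0, -0.18, 0.162], 0], [0.1, [0, -0.18, 0.162], 0], [0.1, [0, -0.18, 0.162], 0]]}}

```text
t: 5.63
position: [0.6734, -0.0091, 0.249]
ee_rot: [0.708, -0.045, 0.703, 0.048]
wrist_force: [-0.5, 0.3, -1.0]
opening: 0.383
```

```bash
python3 - <<'E'
from h import *
import pickle
s=observe();pickle.dump(s,open("s4.pkl","wb"))
im=optics.snapshot("wrist")[:,:,::-1];cv2.imwrite("pics/wrist4.png",im)
cv2.imwrite("pics/wrist4z.png",cv2.resize(im[30:330,130:430],None,fx=2,fy=2,interpolation=cv2.INTER_CUBIC))
print(s['position'],s['ft_torque'])
E
```

```text
[ 0.67335024 -0.00905907  0.24903291] [0.04640331 0.01057334 0.00316752]
```

View pics/wrist4z.png

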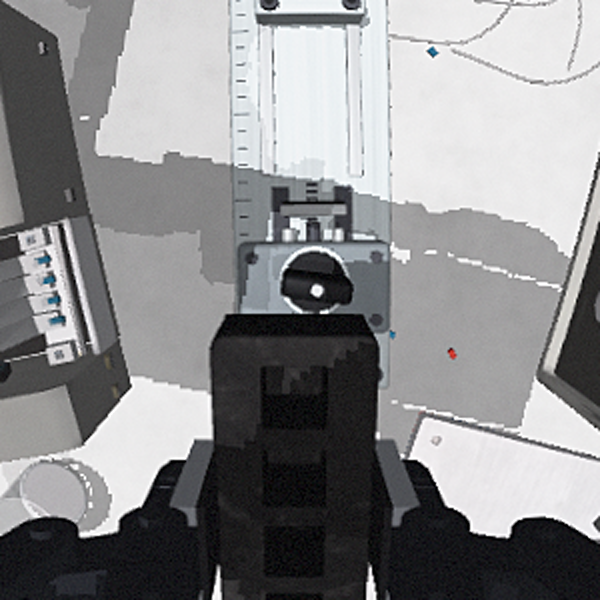

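```bash
python3 - <<'E'
import cv2
im=cv2.imread("pics/wrist4.png")
cv2.imwrite("pics/w4a.png",cv2.resize(im[0:190,230:340],None,fx=4,fy=4,interpolation=cv2.INTER_CUBIC)[:600]); 
cv2.imwrite("pics/w4b.png",cv2.resize(im[0:120,220:350],None,fx=5,fy=5,interpolation=cv2.INTER_CUBIC))
E
```

```text
(no output)
```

View pics/w4b.png

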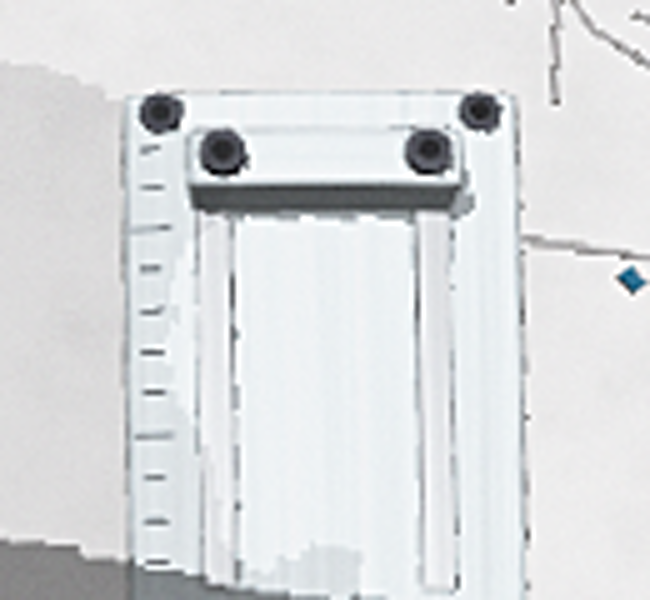

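```bash
python3 - <<'E'
from h import *
import pickle
s=pickle.load(open("s4.pkl","rb"))
def p(u,v,z): return pix("wrist",u,v,z,s)
A=lambda x,y,z:p(220+x/5,y/5,z)
B=lambda x,y,z:p(130+x/2,30+y/2,z)
pts=dict(TL=A(128,93,.014),TR=A(517,93,.014),Lb=A(130,560,.014),Rb=A(525,560,.014),
 stopTl=A(190,188,.040),stopTr=A(462,184,.040),stopBl=A(240,214,.014),stopBr=A(415,214,.014),
 sLt=A(233,240,.018),sLb=A(238,575,.018),sRt=A(416,240,.018),sRb=A(422,575,.018),
 carFL=B(238,242,.04),carFR=B(390,241,.04),padL=B(281,205,.03),padR=B(347,205,.03),knobR=B(353,292,.074),knobL=B(281,287,.074))
for k,v in pts.items(): print(k,(v*1000).round(1))
w=np.linalg.norm(pts['TL']-pts['TR']);print("w",w, np.linalg.norm(pts['sRt']-pts['sLt']))
e=pts['TR']-pts['TL'];print("end ang",np.degrees(np.arctan2(e[1],e[0])))
for a,b in(("TL","Lb"),("TR","Rb"),("sLt","sLb"),("sRt","sRb")):
  d=pts[a]-pts[b];print(a,np.degrees(np.arctan2(-d[0],d[1])))
E
```

```text
TL [613.2 182.4  14. ]
TR [702.9 195.5  14. ]
Lb [629.1  69.7  14. ]
Rb [719.3  82.3  14. ]
stopTl [633.2 152.6  40. ]
stopTr [691. 162.  40.]
stopBl [643.2 154.7  14. ]
stopBr [683.1 160.5  14. ]
sLt [642.7 147.2  18. ]
sLb [654.3  69.1  18. ]
sRt [684.  153.1  18. ]
sRb [695.7  74.9  18. ]
carFL [640.   27.1  40. ]
carFR [721.6  38.8  40. ]
padL [660.3  49.7  30. ]
padR [696.4  54.7  30. ]
knobR [701.6  12.7  74. ]
knobL [666.   10.4  74. ]
w 0.0907377033693979 0.04165200106360207
end ang 8.316254616443446
TL 8.057746003608104
TR 8.194517619459837
sLt 8.437539095514607
sRt 8.555338879622735
```

```bash
python3 - <<'E'
from h import *
plan(.670,.108,.09,8.3)
plan(.670,.108,.030,8.3)
E
```

```text
jaw now 7.6 tool x [ 0.0064  0.0038 -1.    ] shift [0.3991 0.2904 0.0271] mm [159.6 116.2  10.9] turn deg -0.74 norm -0.0164 q6 -0.237 t 5.68
jaw now 7.6 tool x [ 0.0064  0.0038 -1.    ] shift [0.5491 0.29   0.0261] mm [219.6 116.   10.4] turn deg -0.74 norm -0.0164 q6 -0.237 t 5.68
```

{"api": "drive_tool", "payload": {"increments": [[0.1, [0, 0.1, 0.01], -0.01], [0.1, [0.05, 0.19, 0.02], -0.016], [0.1, [0.12, 0.25, 0.025], -0.016], [0.1, [0.2, 0.29, 0.027], -0.016], [0.1, [0.28, 0.29, 0.027], -0.016], [0.1, [0.35, 0.29, 0.027], -0.016], [0.1, [0.395, 0.29, 0.027], -0.016], [0.1, [0.4, 0.29, 0.027], -0.016]]}}

```text
t: 6.35
position: [0.6675, 0.1083, 0.0861]
ee_rot: [0.706, -0.05, 0.705, 0.053]
wrist_force: [-0.5, -0.4, -2.4]
opening: 0.382
```

```bash
python3 - <<'E'
from h import *
plan(.670,.108,.028,8.3)
import pickle
s=observe();pickle.dump(s,open("s5.pkl","wb"))
im=optics.snapshot("wrist")[:,:,::-1];cv2.imwrite("pics/wrist5.png",im)
cv2.imwrite("pics/scene5.png",cv2.resize(optics.snapshot("scene")[130:260,220:360,::-1],None,fx=4,fy=4,interpolation=cv2.INTER_CUBIC))
E
```

```text
jaw now 8.3 tool x [ 8.0e-04  3.5e-03 -1.0e+00] shift [ 0.1452 -0.0021  0.0058] mm [58.1 -0.9  2.3] turn deg 0.03 norm 0.0007 q6 -0.076 t 6.35
```

View pics/wrist5.png

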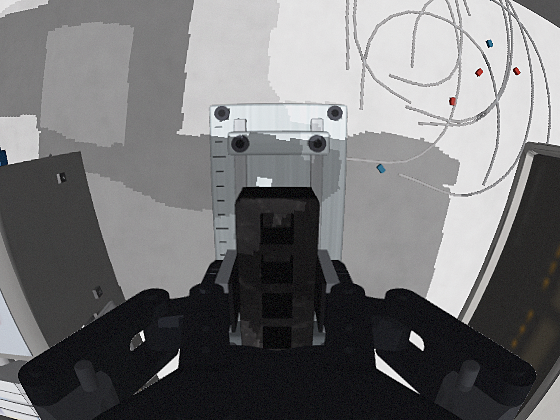

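View pics/scene5.png

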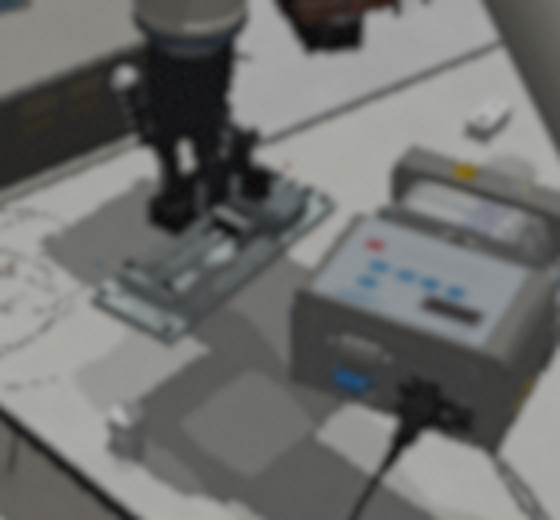

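{"api": "drive_tool", "payload": {"increments": [[0.1, [0.04, -0.002, 0.006], 0], [0.1, [0.08, -0.002, 0.006], 0], [0.1, [0.11, -0.002, 0.006], 0], [0.1, [0.13, -0.002, 0.006], 0], [0.1, [0.14, -0.002, 0.006], 0], [0.1, [0.145, -0.002, 0.006], 0], [0.1, [0.145, -0.002, 0.006], 0], [0.1, [0.145, -0.002, 0.006], 0]]}}

```text
t: 7.12
position: [0.6728, 0.1079, 0.0323]
ee_rot: [0.708, -0.05, 0.703, 0.052]
wrist_force: [-0.8, 0.5, -1.8]
opening: 0.378
```

```bash
python3 - <<'E'
from h import *
plan(.670,.108,.0235,8.3);print(observe()['wrist_force'])
im=optics.snapshot("wrist")[:,:,::-1];cv2.imwrite("pics/wrist6.png",im)
E
```

```text
jaw now 8.3 tool x [ 0.0064  0.0039 -1.    ] shift [ 0.0219  0.0011 -0.0071] mm [ 8.8  0.5 -2.9] turn deg 0.01 norm 0.0001 q6 -0.078 t 7.12
[-0.75971028  0.5264572  -1.83418146]
```

View pics/wrist6.png

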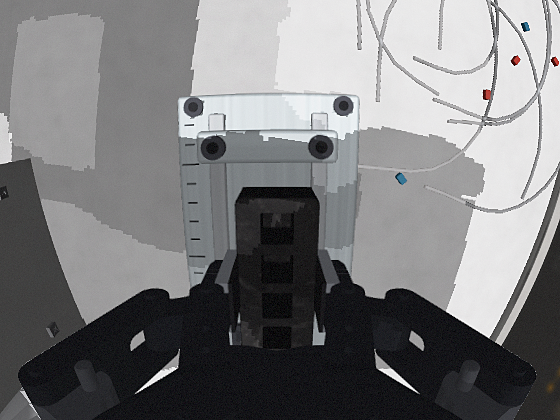

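```bash
python3 - <<'E'
from h import *
s=observe()
im=cv2.imread("pics/wrist6.png")
cv2.imwrite("pics/w6z.png",cv2.resize(im[85:285,170:370],None,fx=3,fy=3,interpolation=cv2.INTER_CUBIC))
C=np.array([676.1,65.3]);a=np.radians(8.3);ex=np.array([np.cos(a),np.sin(a)]);ey=np.array([-np.sin(a),np.cos(a)])
for n,u,v,z in(("TL",179,97,.014),("TR",357,94,.014),("screwL",212,148,.043),("screwR",321,148,.043),("stopL",198,160,.040),("stopR",337,160,.040)):
  p=pix("wrist",u,v,z,s)[:2]*1000-C;print(n,(p@ex).round(1),(p@ey).round(1))
p=s['position'][:2]*1000-C;print("tcp",p@ex,p@ey)
E
```

```text
TL -45.8 124.9
TR 43.3 126.0
screwL -23.5 100.0
screwR 21.1 99.8
stopL -30.3 94.9
stopR 28.5 94.7
tcp 2.964212133250313 42.63211970470388
```

View pics/w6z.png

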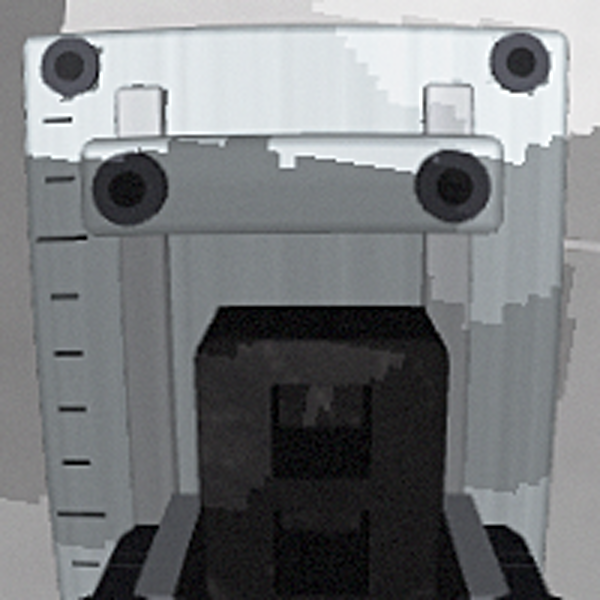

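{"api": "drive_tool", "payload": {"increments": [[0.1, [0, 0.001, -0.008], 0], [0.1, [0, 0.001, -0.008], 0], [0.1, [0.005, 0.001, -0.008], 0], [0.1, [0.01, 0.001, -0.008], 0], [0.1, [0.01, 0.001, -0.008], 0], [0.1, [0.01, 0.001, -0.008], 0], [0.1, [0.01, 0.001, -0.008], 0], [0.1, [0.01, 0.001, -0.008], 0]]}}

```text
t: 7.83
position: [0.6697, 0.1079, 0.0284]
ee_rot: [0.708, -0.05, 0.703, 0.052]
wrist_force: [0.5, -0.0, -1.7]
opening: 0.378
```

```bash
python3 - <<'E'
from h import *
s=observe();print(s['position'],s['wrist_force'],rot(s['ee_rot'])[:,0])
im=optics.snapshot("wrist")[:,:,::-1];cv2.imwrite("pics/wrist7.png",im)
cv2.imwrite("pics/w7z.png",cv2.resize(im[85:285,170:370],None,fx=3,fy=3,interpolation=cv2.INTER_CUBIC))
E
```

```text
[0.66970999 0.10788962 0.02835357] [ 0.49814088 -0.0037552  -1.68111987] [ 0.00654729  0.00391054 -0.99997092]
```

View pics/w7z.png

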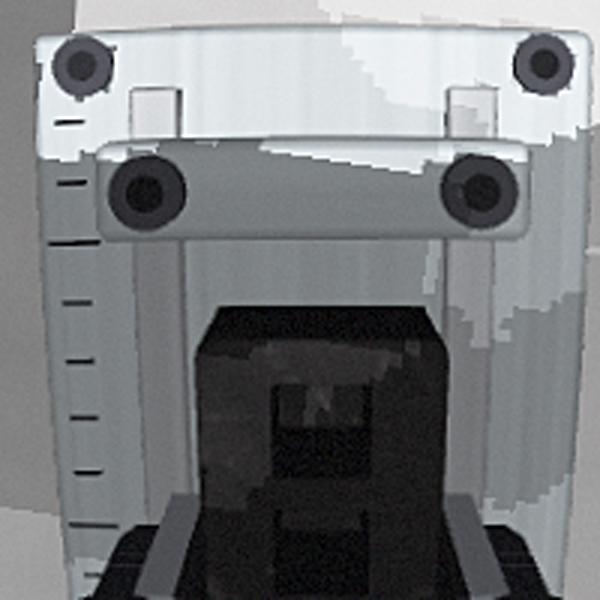

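{"api": "drive_tool", "payload": {"increments": [[0.1, [0.002, 0, -0.002], 0], [0.1, [0.004, 0, -0.002], 0], [0.1, [0.006, 0, -0.002], 0], [0.1, [0.008, 0, -0.002], 0], [0.1, [0.01, 0, -0.002], 0], [0.1, [0.012, 0, -0.002], 0], [0.1, [0.012, 0, -0.002], 0], [0.1, [0.012, 0, -0.002], 0]]}}

```text
t: 8.55
position: [0.6689, 0.1078, 0.0235]
ee_rot: [0.708, -0.05, 0.703, 0.052]
wrist_force: [0.8, -0.4, -0.9]
opening: 0.384
```

{"api": "drive_tool", "payload": {"increments": [[0.1, [0.001, 0, 0], 0], [0.1, [0.002, 0, 0], 0], [0.1, [0.003, 0, 0], 0], [0.1, [0.004, 0, 0], 0], [0.1, [0.004, 0, 0], 0], [0.1, [0.004, 0, 0], 0], [0.1, [0.004, 0, 0], 0], [0.1, [0.004, 0, 0], 0]]}}

```text
t: 9.22
position: [0.6691, 0.1078, 0.0228]
ee_rot: [0.708, -0.05, 0.703, 0.052]
wrist_force: [-3.5, -0.2, 12.5]
opening: 0.381
```

{"api": "drive_tool", "payload": {"increments": [[0.38, [-0.001, 0, 0], 0], [0.42, [-0.001, 0, 0], 0], [0.48, [-0.001, 0, 0], 0], [0.55, [-0.001, 0, 0], 0], [0.6, [-0.001, 0, 0], 0], [0.6, [-0.001, 0, 0], 0], [0.6, [-0.001, 0, 0], 0], [0.6, [-0.001, 0, 0], 0]]}}

```text
t: 9.88
position: [0.669, 0.1078, 0.0231]
ee_rot: [0.708, -0.05, 0.703, 0.052]
wrist_force: [0.9, -0.2, 0.2]
opening: 0.599
```

{"api": "drive_tool", "payload": {"increments": [[0.6, [-0.01, 0, 0], 0], [0.6, [-0.05, 0, 0], 0], [0.6, [-0.1, 0, 0], 0], [0.6, [-0.2, 0, 0], 0], [0.6, [-0.3, 0, 0], 0], [0.6, [-0.37, 0, 0], 0], [0.6, [-0.37, 0, 0], 0], [0.6, [-0.37, 0, 0], 0]]}}

```text
t: 10.55
position: [0.669, 0.1073, 0.1735]
ee_rot: [0.709, -0.05, 0.701, 0.052]
wrist_force: [-0.9, 0.1, -1.2]
opening: 0.6
```

```bash
python3 - <<'E'
from h import *
s=observe();print(s['position'],s['wrist_force'],s['ft_torque'],rot(s['ee_rot'])[:,0])
im=optics.snapshot("wrist")[:,:,::-1];cv2.imwrite("pics/wrist8.png",im)
plan(.684,-.02,.17,-82)
E
```

```text
[0.66895965 0.10730489 0.17350234] [-0.85451229  0.13972934 -1.17191074] [-0.00523581 -0.05945291  0.0072145 ] [ 0.01080791  0.00418905 -0.99993282]
jaw now 8.3 tool x [ 0.0078  0.004  -1.    ] shift [ 0.0033 -0.3206 -0.0065] mm [   1.3 -128.2   -2.6] turn deg -89.69 norm -1.9931 q6 -0.077 t 10.60
```

View pics/wrist8.png

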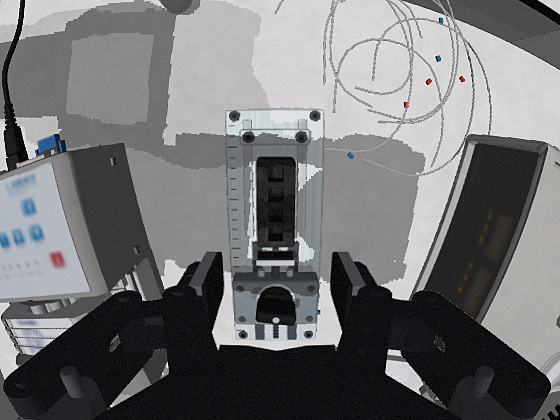

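{"api": "drive_tool", "payload": {"increments": [[0.6, [0, -0.09, 0], 0], [0.6, [0, -0.18, 0], 0], [0.6, [0, -0.26, 0], 0], [0.6, [0, -0.3, 0], 0], [0.6, [0, -0.3, 0], 0], [0.6, [0, -0.3, 0], 0], [0.6, [0, -0.3, 0], 0], [0.6, [0, -0.3, 0], 0]]}}

```text
t: 11.27
position: [0.685, -0.0102, 0.1709]
ee_rot: [0.708, -0.05, 0.703, 0.053]
wrist_force: [-0.1, -0.7, 0.9]
opening: 0.598
```

```bash
python3 - <<'E'
from h import *
import pickle
s=observe();pickle.dump(s,open("s9.pkl","wb"))
im=optics.snapshot("wrist")[:,:,::-1];cv2.imwrite("pics/wrist9.png",im)
print(s['position'],s['ee_rot'])
cv2.imwrite("pics/w9z.png",cv2.resize(im[40:310,170:380],None,fx=2.8,fy=2.8,interpolation=cv2.INTER_CUBIC)[:600])
cv2.imwrite("pics/w9k.png",cv2.resize(im[185:295,215:335],None,fx=5,fy=5,interpolation=cv2.INTER_CUBIC))
E
```

```text
[ 0.68497019 -0.01022106  0.17088156] [ 0.7077392  -0.05025444  0.70269149  0.05295634]
```

View pics/w9z.png

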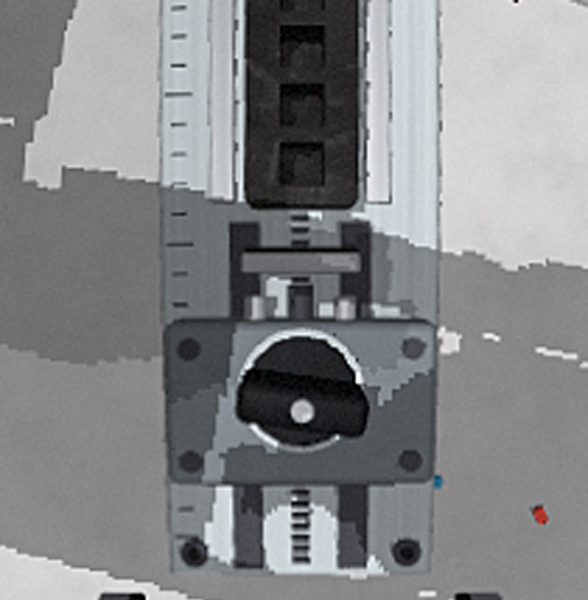

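View pics/w9k.png

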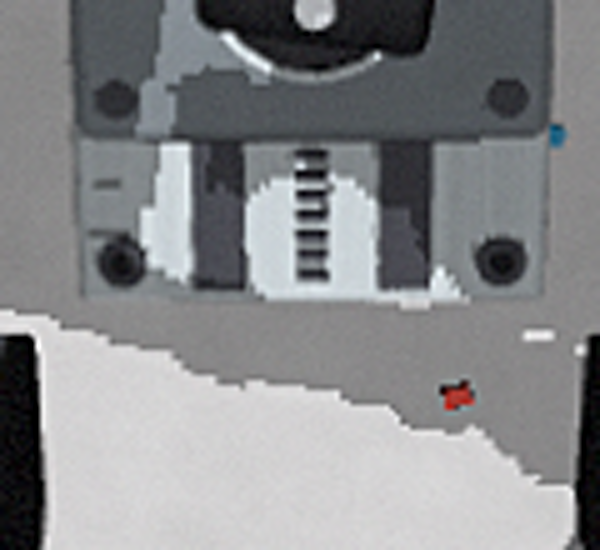

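```bash
python3 - <<'E'
from h import *
im=cv2.imread("pics/wrist9.png")
z=cv2.resize(im[110:215,225:330],None,fx=5.7,fy=5.7,interpolation=cv2.INTER_CUBIC)
z=np.clip(255*(z/255.)**0.5,0,255).astype('uint8')
cv2.imwrite("pics/w9k2.png",z)
E
```

```text
(no output)
```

View pics/w9k2.png

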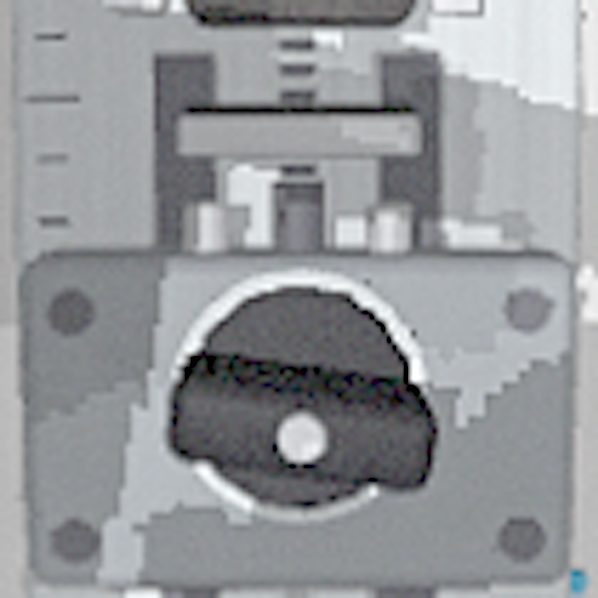

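```bash
cat >> h.py <<'E'
C=np.array([676.1,65.3]);_a=np.radians(8.3);ex=np.array([np.cos(_a),np.sin(_a)]);ey=np.array([-np.sin(_a),np.cos(_a)])
def st(p): p=np.asarray(p)[:2]*1000-C; return np.array([p@ex,p@ey]).round(1)
def wd(x,y): return (C+x*ex+y*ey)/1000
E
python3 - <<'E'
from h import *
import pickle
s=pickle.load(open("s9.pkl","rb"))
K=lambda x,y,z:pix("wrist",225+x/5.7,110+y/5.7,z,s)
Z=lambda x,y,z:pix("wrist",170+x/2.8,40+y/2.8,z,s)
for n,p in dict(dot=K(300,438,.074),barL=K(171,420,.074),barR=K(435,450,.074),barTL=K(185,385,.074),barTR=K(425,408,.074),pad=K(300,107,.034),padback=K(300,155,.034),padL=K(178,130,.034),padR=K(421,130,.034),carFL=K(25,258,.04),carFR=K(575,258,.04),carBL=K(35,582,.04),carBR=K(570,582,.04),blk=Z(302,196,.041),blkbot=Z(302,208,.014),blkL=Z(245,180,.041),blkR=Z(358,180,.041),edgeBL=Z(174,572,.014),edgeBR=Z(433,570,.014)).items(): print(n,st(p),(p*1000).round(1))
E
```

```text
dot [ -0.5 -54.8] [683.5  11.   74. ]
barL [-17.5 -52.3] [666.4  11.   74. ]
barR [ 17.3 -56.3] [701.3  12.1  74. ]
barTL [-15.6 -47.7] [667.6  15.9  74. ]
barTR [ 15.9 -50.7] [699.1  17.4  74. ]
pad [ -0.2 -11.6] [677.6  53.8  34. ]
padback [ -0.2 -18.8] [678.7  46.6  34. ]
padL [-18.4 -15. ] [660.   47.8  34. ]
padR [ 17.9 -14.9] [696.   53.1  34. ]
carFL [-41.  -33.6] [640.4  26.1  40. ]
carFR [ 40.7 -33.5] [721.2  38.   40. ]
carBL [-40.8 -83.3] [647.8 -23.1  40. ]
carBR [ 41.5 -83.4] [729.2 -11.2  40. ]
blk [-0.1  4.2] [675.4  69.4  41. ]
blkbot [0.2 1.7] [676.1  67.   14. ]
blkL [-16.9   9.1] [658.   71.8  41. ]
blkR [16.4  9.2] [691.   76.8  41. ]
edgeBL [ -44.6 -123.1] [649.7 -63.   14. ]
edgeBR [  46.9 -122.5] [740.2 -49.2  14. ]
```

```bash
python3 - <<'E'
from h import *
import pickle
s=pickle.load(open("s9.pkl","rb"))
K=lambda x,y,z:pix("wrist",225+x/5.7,110+y/5.7,z,s)
for z in(.04,.044,.048,.052): print(z,st(K(302,396,z)),st(K(300,287,z)),st(K(302,505,z)))
plan(.6837,.011,.15,92);plan(.6837,.011,.12,92)
E
```

```text
0.04 [  0.1 -54.6] [ -0.2 -38.2] [  0.2 -71.3]
0.044 [  0.1 -54. ] [ -0.2 -37.8] [  0.1 -70.4]
0.048 [  0.  -53.3] [ -0.3 -37.4] [  0.1 -69.5]
0.052 [ -0.  -52.7] [ -0.3 -37. ] [  0.  -68.7]
jaw now 8.4 tool x [ 0.0071  0.0042 -1.    ] shift [0.0528 0.0528 0.004 ] mm [21.1 21.1  1.6] turn deg -83.62 norm -1.8582 q6 -0.252 t 11.32
jaw now 8.4 tool x [ 0.0071  0.0042 -1.    ] shift [0.1278 0.0526 0.0034] mm [51.1 21.   1.4] turn deg -83.62 norm -1.8582 q6 -0.252 t 11.32
```

{"api": "drive_tool", "payload": {"increments": [[0.55, [0, 0.02, 0.002], -0.14], [0.55, [0, 0.04, 0.004], -0.28], [0.55, [0, 0.053, 0.004], -0.42], [0.55, [0, 0.053, 0.004], -0.57], [0.55, [0, 0.053, 0.004], -0.72], [0.55, [0, 0.053, 0.004], -0.87], [0.55, [0, 0.053, 0.004], -1.0], [0.55, [0, 0.053, 0.004], -1.0]]}}

```text
t: 11.98
position: [0.6834, 0.012, 0.1711]
ee_rot: [0.634, -0.319, 0.628, 0.32]
wrist_force: [0.0, -0.6, 0.4]
opening: 0.551
```

{"api": "drive_tool", "payload": {"increments": [[0.55, [0, 0, 0], -0.14], [0.55, [0, 0, 0], -0.28], [0.55, [0, 0, 0], -0.42], [0.55, [0, 0, 0], -0.57], [0.55, [0, 0, 0], -0.72], [0.55, [0, 0, 0], -0.86], [0.55, [0, 0, 0], -0.86], [0.55, [0, 0, 0], -0.86]]}}

```text
t: 12.65
position: [0.6833, 0.0125, 0.1711]
ee_rot: [-0.493, 0.51, -0.488, -0.509]
wrist_force: [0.3, -0.3, -0.4]
opening: 0.551
```

```bash
python3 - <<'E'
from h import *
import pickle
plan(.6837,.011,.09,92)
plan(.6837,.011,.05,92)
s=observe();pickle.dump(s,open("s10.pkl","wb"))
im=optics.snapshot("wrist")[:,:,::-1];cv2.imwrite("pics/wrist10.png",im)
E
```

```text
jaw now 92.1 tool x [ 0.007   0.0044 -1.    ] shift [ 0.2027  0.0006 -0.0046] mm [81.1  0.3 -1.8] turn deg 0.14 norm 0.0031 q6 -1.681 t 12.65
jaw now 92.1 tool x [ 0.007   0.0044 -1.    ] shift [ 0.3027  0.0014 -0.005 ] mm [121.1   0.5  -2. ] turn deg 0.14 norm 0.0031 q6 -1.681 t 12.65
```

View pics/wrist10.png

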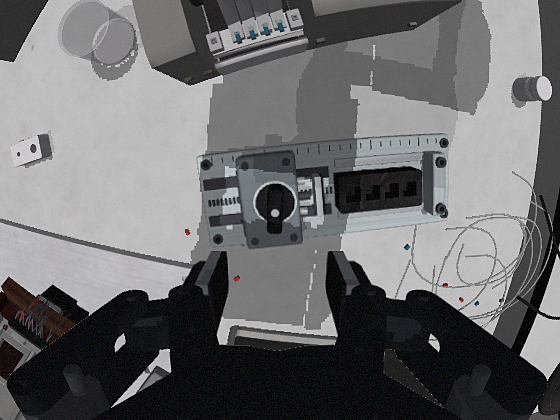

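```bash
python3 - <<'E'
from h import *
import pickle
s=pickle.load(open("s10.pkl","rb"))
im=cv2.imread("pics/wrist10.png")
z=cv2.resize(im[145:255,225:345],None,fx=5,fy=5,interpolation=cv2.INTER_CUBIC)
cv2.imwrite("pics/w10k.png",np.clip(255*(z/255.)**0.5,0,255).astype('uint8'))
p=pix("wrist",275,213,.074,s);print(p,st(p))
E
```

```text
[0.68376113 0.0118242  0.074     ] [ -0.1 -54. ]
```

View pics/w10k.png

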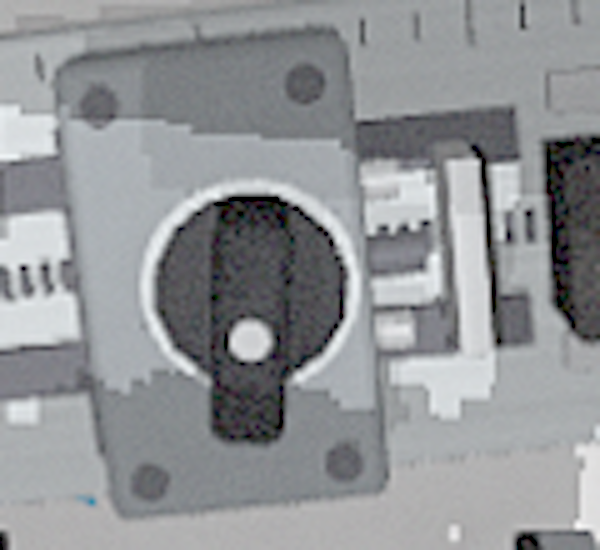

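{"api": "drive_tool", "payload": {"increments": [[0.55, [0.05, 0.001, -0.004], 0.002], [0.55, [0.1, 0.001, -0.004], 0.002], [0.55, [0.15, 0.001, -0.004], 0.002], [0.55, [0.19, 0.001, -0.004], 0.002], [0.55, [0.2, 0.001, -0.004], 0.002], [0.55, [0.2, 0.001, -0.004], 0.002], [0.55, [0.2, 0.001, -0.004], 0.002], [0.55, [0.2, 0.001, -0.004], 0.002]]}}

```text
t: 13.37
position: [0.6843, 0.0111, 0.0924]
ee_rot: [-0.495, 0.51, -0.488, -0.507]
wrist_force: [-0.0, -0.0, -0.9]
opening: 0.552
```

```bash
python3 - <<'E'
from h import *
import pickle
plan(.6837,.0115,.05,92)
s=observe();print(s['wrist_force'],s['ft_torque'],s['position'])
im=optics.snapshot("wrist")[:,:,::-1];cv2.imwrite("pics/wrist11.png",im)
E
```

```text
jaw now 92.0 tool x [ 0.0088  0.0042 -1.    ] shift [0.106  0.0025 0.0006] mm [42.4  1.   0.2] turn deg -0.02 norm -0.0005 q6 -1.681 t 13.37
[-0.03660635 -0.02565287 -0.89603799] [ 0.01187331 -0.01488042 -0.00683579] [0.68431172 0.01113535 0.09241338]
```

View pics/wrist11.png

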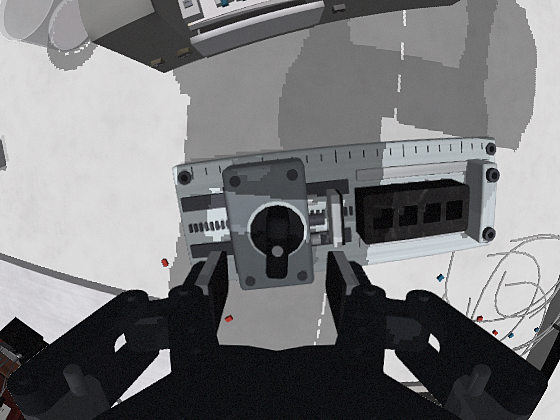

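{"api": "drive_tool", "payload": {"increments": [[0.5, [0.03, 0.0025, 0.0005], 0], [0.45, [0.06, 0.0025, 0.0005], 0], [0.4, [0.085, 0.0025, 0.0005], 0], [0.35, [0.1, 0.0025, 0.0005], 0], [0.3, [0.106, 0.0025, 0.0005], 0], [0.28, [0.106, 0.0025, 0.0005], 0], [0.26, [0.106, 0.0025, 0.0005], 0], [0.26, [0.106, 0.0025, 0.0005], 0]]}}

```text
t: 14.08
position: [0.684, 0.0114, 0.0504]
ee_rot: [-0.495, 0.51, -0.488, -0.507]
wrist_force: [-0.6, -1.6, 0.9]
opening: 0.26
```

```bash
python3 - <<'E'
from h import *
import pickle
plan(.6837,.0115,.05,92)
s=observe();print(s['wrist_force'],s['ft_torque'],s['position'])
im=optics.snapshot("wrist")[:,:,::-1];cv2.imwrite("pics/wrist12.png",im)
E
```

```text
jaw now 92.0 tool x [ 0.0096  0.0042 -0.9999] shift [0.001  0.0008 0.0002] mm [0.4 0.3 0.1] turn deg -0.01 norm -0.0003 q6 -1.681 t 14.08
[-0.60733768 -1.63052714  0.91118442] [-0.01086455  0.03651553 -0.01045321] [0.68399991 0.01143067 0.05039455]
```

View pics/wrist12.png

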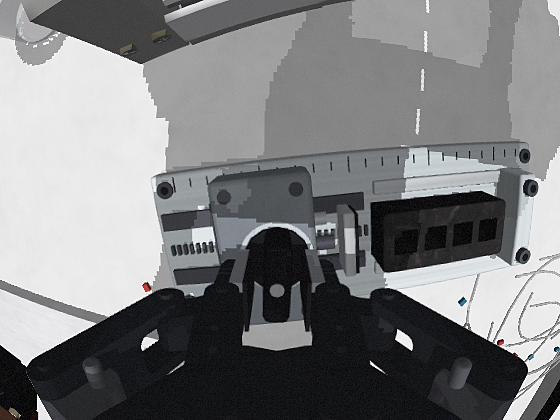

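{"api": "drive_tool", "payload": {"increments": [[0.22, [0, 0, 0], 0], [0.19, [0, 0, 0], 0], [0.16, [0, 0, 0], 0], [0.13, [0, 0, 0], 0], [0.1, [0, 0, 0], 0], [0.07, [0, 0, 0], 0], [0.05, [0, 0, 0], 0], [0.05, [0, 0, 0], 0]]}}

```text
t: 14.8
position: [0.6843, 0.0114, 0.0509]
ee_rot: [-0.495, 0.51, -0.488, -0.507]
wrist_force: [-0.3, -0.5, 5.8]
opening: 0.129
```

```bash
cat > r.py <<'E'
from h import *
for i in range(1):
  s=observe();R=rot(s['ee_rot']);f=s['wrist_force'];
  print("t %.2f"%s['t'],"pos",(s['position']*1000).round(2),"stage",st(s['position']),"jaw %.2f"%np.degrees(np.arctan2(R[1,2],R[0,2])),"F stage xyz",(f[:2]@ex).round(2),(f[:2]@ey).round(2),f[2].round(2),"T",s['ft_torque'].round(3),"q6 %.3f op %.3f"%(s['qpos'][5],s['opening']))
E
python3 r.py
```

```text
t 14.80 pos [684.31  11.36  50.88] stage [  0.3 -54.6] jaw 91.99 F stage xyz -0.35 -0.5 5.79 T [-0.153  0.026 -0.171] q6 -1.681 op 0.129
```

{"api": "drive_tool", "payload": {"increments": [[0.05, [0, 0.0001, 0.0009], 0.033], [0.05, [0, 0.0002, 0.0018], 0.067], [0.05, [0, 0.0003, 0.0027], 0.1], [0.05, [0, 0.0004, 0.0037], 0.133], [0.05, [0, 0.0005, 0.0046], 0.167], [0.05, [0, 0.0006, 0.0055], 0.2], [0.05, [0, 0.0006, 0.0055], 0.2], [0.05, [0, 0.0006, 0.0055], 0.2]]}}

```text
t: 15.47
position: [0.684, 0.0135, 0.0509]
ee_rot: [0.533, -0.47, 0.526, 0.467]
wrist_force: [-0.5, -0.8, 2.1]
opening: 0.124
```

```bash
python3 r.py
```

```text
t 15.47 pos [683.99  13.48  50.92] stage [  0.3 -52.4] jaw 83.04 F stage xyz -0.6 -0.69 2.13 T [-0.304  0.021  0.065] q6 -1.522 op 0.124
```

{"api": "drive_tool", "payload": {"increments": [[0.05, [0, 0.0005, 0.0018], 0.067], [0.05, [0, 0.001, 0.0035], 0.133], [0.05, [0, 0.0015, 0.0053], 0.2], [0.05, [0, 0.0019, 0.0071], 0.267], [0.05, [0, 0.0024, 0.0088], 0.333], [0.05, [0, 0.0029, 0.0106], 0.4], [0.05, [0, 0.0029, 0.0106], 0.4], [0.05, [0, 0.0029, 0.0106], 0.4]]}}

```text
t: 16.13
position: [0.6833, 0.0177, 0.0509]
ee_rot: [0.6, -0.382, 0.592, 0.38]
wrist_force: [0.4, -2.1, 2.1]
opening: 0.127
```

```bash
python3 r.py
```

```text
t 16.13 pos [683.31  17.72  50.94] stage [  0.3 -48.1] jaw 65.17 F stage xyz 0.07 -2.09 2.13 T [-0.485  0.113 -0.027] q6 -1.204 op 0.127
```

```bash
python3 - <<'E'
from h import *
im=optics.snapshot("wrist")[:,:,::-1];cv2.imwrite("pics/wrist13.png",im)
E
python3 r.py
```

```text
t 16.18 pos [683.3   17.68  50.93] stage [  0.2 -48.2] jaw 65.17 F stage xyz -1.54 -1.52 1.94 T [-0.425  0.145 -0.066] q6 -1.204 op 0.131
```

View pics/wrist13.png

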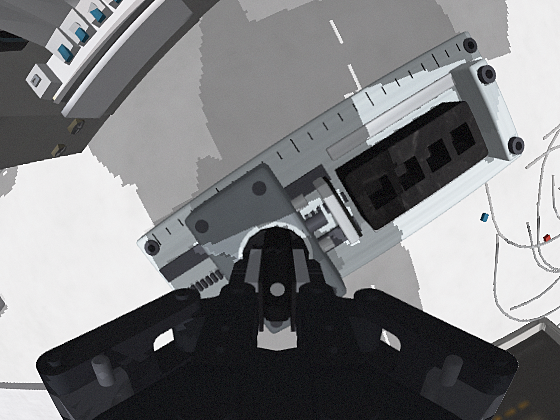

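{"api": "drive_tool", "payload": {"increments": [[0.05, [0, 0.0007, 0.001], 0.05], [0.05, [0, 0.0014, 0.0021], 0.1], [0.05, [0, 0.0021, 0.0031], 0.15], [0.05, [0, 0.0028, 0.0042], 0.2], [0.05, [0, 0.0034, 0.0053], 0.25], [0.05, [0, 0.0041, 0.0063], 0.3], [0.05, [0, 0.0048, 0.0073], 0.35], [0.05, [0, 0.0055, 0.0084], 0.4]]}}

```text
t: 16.85
position: [0.6827, 0.0216, 0.0509]
ee_rot: [0.652, -0.283, 0.644, 0.283]
wrist_force: [-0.2, -1.4, 2.7]
opening: 0.129
```

```bash
python3 r.py
```

```text
t 16.85 pos [682.65  21.6   50.9 ] stage [  0.2 -44.2] jaw 47.19 F stage xyz -0.43 -1.35 2.7 T [-0.479  0.163  0.171] q6 -0.884 op 0.129
```

{"api": "drive_tool", "payload": {"increments": [[0.05, [0, 0.001, 0.0008], 0.05], [0.05, [0, 0.002, 0.0016], 0.1], [0.05, [0, 0.0031, 0.0025], 0.15], [0.05, [0, 0.0041, 0.0033], 0.2], [0.05, [0, 0.0051, 0.0041], 0.25], [0.05, [0, 0.0062, 0.005], 0.3], [0.05, [0, 0.0072, 0.0058], 0.35], [0.05, [0, 0.0082, 0.0066], 0.4]]}}

```text
t: 17.52
position: [0.6818, 0.0257, 0.0509]
ee_rot: [0.688, -0.178, 0.681, 0.179]
wrist_force: [-2.0, -1.5, 2.3]
opening: 0.132
```

```bash
python3 r.py;python3 - <<'E'
from h import *
im=optics.snapshot("wrist")[:,:,::-1];cv2.imwrite("pics/wrist14.png",im)
E
```

```text
t 17.52 pos [681.84  25.72  50.9 ] stage [ -0. -40.] jaw 29.20 F stage xyz -2.16 -1.17 2.27 T [-0.542  0.285  0.213] q6 -0.564 op 0.132
```

View pics/wrist14.png

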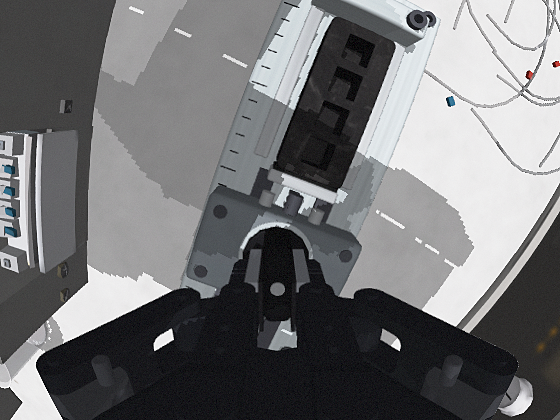

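{"api": "drive_tool", "payload": {"increments": [[0.05, [0, 0.0013, 0.0003], 0.05], [0.05, [0, 0.0026, 0.0006], 0.1], [0.05, [0, 0.0039, 0.001], 0.15], [0.05, [0, 0.0052, 0.0013], 0.2], [0.05, [0, 0.0065, 0.0016], 0.25], [0.05, [0, 0.0078, 0.002], 0.3], [0.05, [0, 0.0091, 0.0023], 0.35], [0.05, [0, 0.0104, 0.0026], 0.4]]}}

```text
t: 18.23
position: [0.6807, 0.0299, 0.0509]
ee_rot: [0.707, -0.067, 0.7, 0.069]
wrist_force: [-1.4, -1.2, 3.0]
opening: 0.126
```

```bash
python3 r.py;python3 - <<'E'
from h import *
im=optics.snapshot("wrist")[:,:,::-1];cv2.imwrite("pics/wrist15.png",im)
E
```

```text
t 18.23 pos [680.73  29.89  50.92] stage [ -0.5 -35.7] jaw 11.07 F stage xyz -1.54 -0.99 3.0 T [-0.512  0.255  0.249] q6 -0.242 op 0.126
```

View pics/wrist15.png

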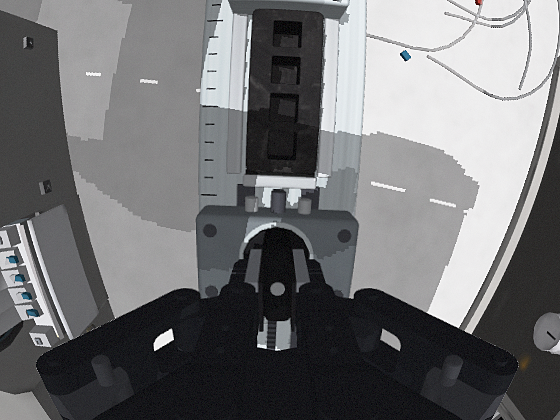

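{"api": "drive_tool", "payload": {"increments": [[0.05, [0, 0.001, -0.0001], 0.0375], [0.05, [0, 0.002, -0.0001], 0.075], [0.05, [0, 0.003, -0.0002], 0.1125], [0.05, [0, 0.004, -0.0003], 0.15], [0.05, [0, 0.005, -0.0004], 0.1875], [0.05, [0, 0.006, -0.0005], 0.225], [0.05, [0, 0.007, -0.0006], 0.2625], [0.05, [0, 0.008, -0.0006], 0.3]]}}

```text
t: 18.95
position: [0.6799, 0.033, 0.0509]
ee_rot: [0.71, 0.017, 0.704, -0.014]
wrist_force: [-0.2, -1.9, 2.7]
opening: 0.122
```

```bash
python3 r.py;python3 - <<'E'
from h import *
im=optics.snapshot("wrist")[:,:,::-1];cv2.imwrite("pics/wrist16.png",im)
for n in(15,16):
  i=cv2.imread(f"pics/wrist{n}.png");cv2.imwrite(f"pics/w{n}z.png",cv2.resize(i[0:240,190:370],None,fx=2.5,fy=2.5,interpolation=cv2.INTER_CUBIC))
E
```

```text
t 18.95 pos [679.86  33.05  50.9 ] stage [ -0.9 -32.5] jaw -2.50 F stage xyz -0.46 -1.86 2.7 T [-0.457  0.215  0.188] q6 0.000 op 0.122
```

View pics/w16z.png

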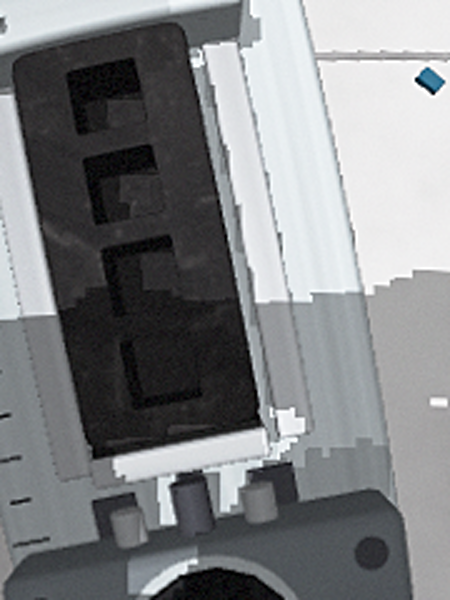

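View pics/w15z.png

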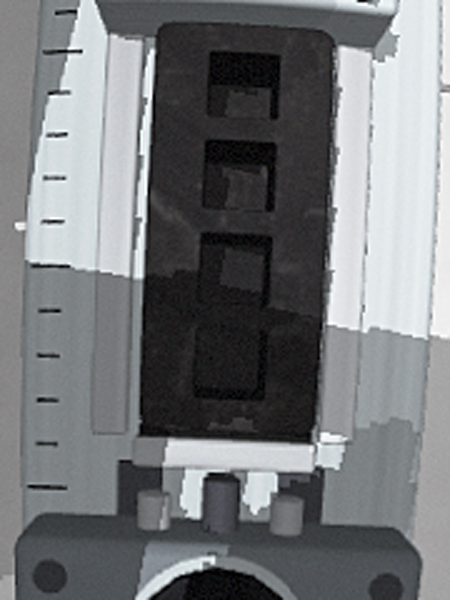

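```bash
python3 - <<'E'
from h import *
s=observe()
Z=lambda x,y,z:st(pix("wrist",190+x/2.5,y/2.5,z,s))
for n,a in dict(bF=(100,42,.041),bFl=(30,58,.041),bFr=(170,26,.041),bBl=(95,452,.041),bBr=(258,420,.041),bBbotR=(265,430,.034),stopBr=(245,38,.014),stopTopL=(0,52,.04),stopTopR=(245,2,.04),padFl=(115,460,.034),padFr=(265,430,.034),padBl=(118,480,.034),padBr=(270,450,.034),carL=(20,562,.04),carR=(380,492,.04)).items(): print(n,Z(*a))
E
```

```text
bF [ 0.4 89.8]
bFl [-13.3  90. ]
bFr [14.  90.1]
bBl [-15.9  11.6]
bBr [15.7 11.6]
bBbotR [17.   8.4]
stopBr [30.4 94.3]
stopTopL [-19.   93.3]
stopTopR [29. 93.]
padFl [-13.5   8.2]
padFr [17.   8.4]
padBl [-13.8   4.1]
padBr [17.3  4.3]
carL [-36.2  -7.3]
carR [36.9 -6.9]
```

{"api": "drive_tool", "payload": {"increments": [[0.05, [0, 0.0006, -0.0001], 0.025], [0.05, [0, 0.0012, -0.0002], 0.05], [0.05, [0, 0.0018, -0.0003], 0.075], [0.05, [0, 0.0025, -0.0004], 0.1], [0.05, [0, 0.0031, -0.0006], 0.125], [0.05, [0, 0.0037, -0.0007], 0.15], [0.05, [0, 0.0043, -0.0008], 0.175], [0.05, [0, 0.0049, -0.0009], 0.2]]}}

```text
t: 19.67
position: [0.6795, 0.0351, 0.0509]
ee_rot: [0.707, 0.074, 0.7, -0.071]
wrist_force: [-0.5, -1.5, 2.5]
opening: 0.128
```

```bash
python3 r.py;python3 - <<'E'
from h import *
im=optics.snapshot("wrist")[:,:,::-1];cv2.imwrite("pics/wrist17.png",im)
for n in(17,):
  i=cv2.imread(f"pics/wrist{n}.png");cv2.imwrite(f"pics/w{n}z.png",cv2.resize(i[0:240,150:350],None,fx=2.5,fy=2.5,interpolation=cv2.INTER_CUBIC))
E
```

```text
t 19.67 pos [679.5   35.14  50.91] stage [ -1.  -30.3] jaw -11.75 F stage xyz -0.7 -1.42 2.52 T [-0.387  0.304  0.241] q6 0.164 op 0.128
```

View pics/w17z.png

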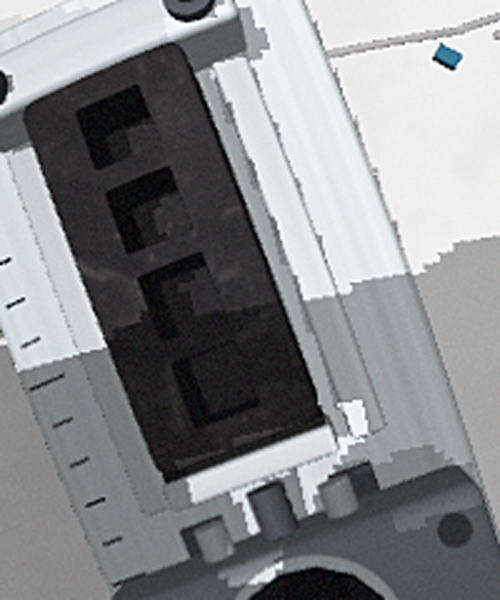

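```bash
python3 - <<'E'
from h import *
s=observe();print(s['ft_torque'])
Z=lambda x,y,z:st(pix("wrist",150+x/2.5,y/2.5,z,s))
for n,a in dict(bFl=(40,102,.041),bFr=(165,46,.041),bBl=(165,480,.041),bBr=(315,425,.041),stopBr=(243,58,.014),stopTopL=(0,118,.04),stopTopR=(238,25,.04),padFl=(190,478,.034),padFr=(330,428,.034),padBl=(190,500,.034),padBr=(337,449,.034),carL=(130,590,.04),carR=(440,472,.04)).items(): print(n,Z(*a))
E
```

```text
[-0.4046861   0.34366347  0.2668514 ]
bFl [-13.   91.8]
bFr [13.4 92.1]
bBl [-16.3  12.5]
bBr [14.5 12.3]
stopBr [27.4 93.2]
stopTopL [-21.9  92.8]
stopTopR [27.8 91.2]
padFl [-13.   10.2]
padFr [16.9  9.9]
padBl [-14.7   6. ]
padBr [16.7  5.5]
carL [-32.2  -6. ]
carR [34.2 -4.6]
```

{"api": "drive_tool", "payload": {"increments": [[0.05, [0, 0.0006, -0.0003], 0.025], [0.05, [0, 0.0012, -0.0006], 0.05], [0.05, [0, 0.0018, -0.0009], 0.075], [0.05, [0, 0.0024, -0.0012], 0.1], [0.05, [0, 0.003, -0.0015], 0.125], [0.05, [0, 0.0036, -0.0018], 0.15], [0.05, [0, 0.0042, -0.002], 0.175], [0.05, [0, 0.0048, -0.0023], 0.2]]}}

```text
t: 20.38
position: [0.679, 0.0373, 0.0509]
ee_rot: [0.698, 0.13, 0.692, -0.127]
wrist_force: [-0.6, -1.5, 2.8]
opening: 0.128
```

```bash
python3 r.py;python3 - <<'E'
from h import *
im=optics.snapshot("wrist")[:,:,::-1];cv2.imwrite("pics/wrist18.png",im)
s=observe();print(s['ft_torque'])
for n in(18,):
  i=cv2.imread(f"pics/wrist{n}.png");cv2.imwrite(f"pics/w{n}z.png",cv2.resize(i[0:240,130:330],None,fx=2.5,fy=2.5,interpolation=cv2.INTER_CUBIC))
E
```

```text
t 20.38 pos [679.    37.27  50.92] stage [ -1.2 -28.2] jaw -20.94 F stage xyz -0.84 -1.42 2.81 T [-0.322  0.343  0.286] q6 0.328 op 0.128
[-0.34356444  0.31195877  0.31938768]
```

View pics/w18z.png

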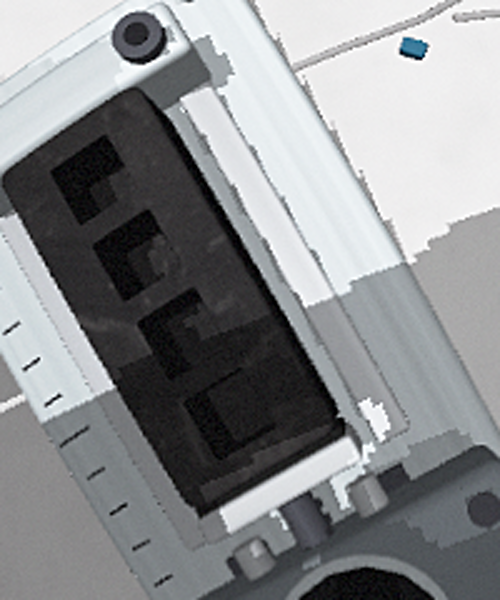

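```bash
cat > rect.py <<'E'
from h import *
def rect(im,s,z,x0,x1,y0,y1,k=8):
    xs=np.arange(x0,x1,1/k);ys=np.arange(y1,y0,-1/k)
    m=optics.camera_model("wrist");H=m['hand_eye'];R=rot(s['ee_rot'])
    X,Y=np.meshgrid(xs,ys);W=np.stack([(C[0]+X*ex[0]+Y*ey[0])/1000,(C[1]+X*ex[1]+Y*ey[1])/1000,np.full_like(X,z)],-1)
    p=(W-s['position'])@R; p=(p-H[:3,3])@H[:3,:3]
    r=np.hypot(p[...,0],p[...,1]);q=np.arctan2(r,p[...,2])/r
    return cv2.remap(im,(m['cx']+m['fx']*q*p[...,0]).astype('float32'),(m['cy']+m['fy']*q*p[...,1]).astype('float32'),cv2.INTER_CUBIC)
E
python3 - <<'E'
from rect import *
import pickle
s=observe();pickle.dump(s,open("s18.pkl","wb"))
P={15:([.68073,.02989,.05092],11.07),16:([.67986,.03305,.0509],-2.5),17:([.6795,.03514,.05091],-11.75),18:None}
R0=rot(s['ee_rot']);J0=np.degrees(np.arctan2(R0[1,2],R0[0,2]))
out=[]
for n,y in((15,-6+0),(16,-3),(17,-1),(18,1)):
  if P[n]:
    a=(P[n][1]-J0); Rm=Ro.from_rotvec(np.radians(-a)*np.array([1,0,0])).as_matrix(); Rn=R0@Rm
    q=Ro.from_matrix(Rn).as_quat(); ss=dict(position=np.array(P[n][0]),ee_rot=[q[3],q[0],q[1],q[2]])
  else: ss=s
  im=cv2.imread(f"pics/wrist{n}.png")
  o=rect(im,ss,.036,-24,24,-22,20,8)
  for yy in range(-20,20,5): cv2.line(o,(0,int((20-yy)*8)),(12,int((20-yy)*8)),(0,0,255),1)
  out.append(o)
a=np.vstack([np.hstack(out[:2]),np.hstack(out[2:])]);print(a.shape)
cv2.imwrite("pics/rect18.png",cv2.resize(a,(768,672))[:,:]);cv2.imwrite("pics/rect18.png",a[:, :])
E
```

```text
(672, 768, 3)
```

View pics/rect18.png

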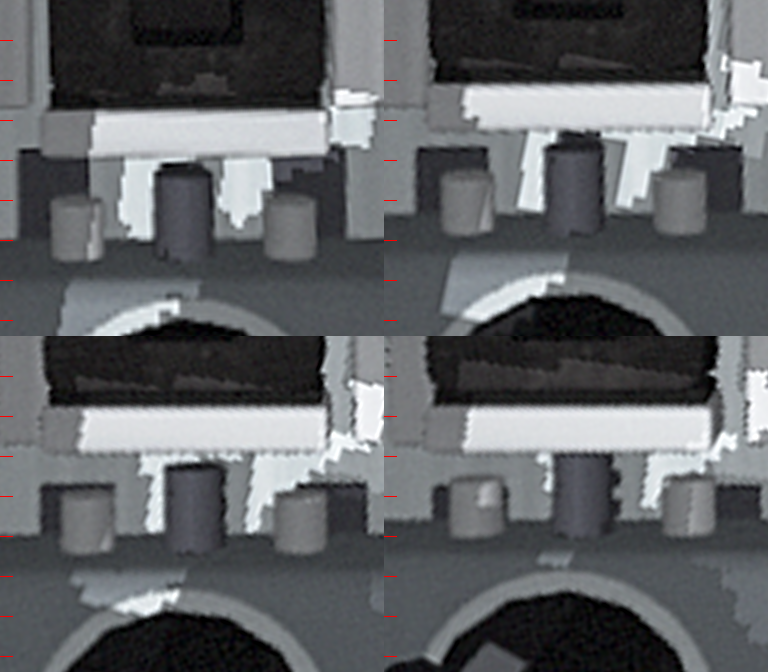

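{"api": "drive_tool", "payload": {"increments": [[0.05, [0, 0.0003, -0.0002], 0.0125], [0.05, [0, 0.0006, -0.0003], 0.025], [0.05, [0, 0.0009, -0.0005], 0.0375], [0.05, [0, 0.0012, -0.0006], 0.05], [0.05, [0, 0.0015, -0.0008], 0.0625], [0.05, [0, 0.0018, -0.001], 0.075], [0.05, [0, 0.0021, -0.0011], 0.0875], [0.05, [0, 0.0024, -0.0013], 0.1]]}}

```text
t: 21.1
position: [0.6788, 0.0384, 0.0509]
ee_rot: [0.693, 0.159, 0.687, -0.155]
wrist_force: [-0.4, -0.6, 2.6]
opening: 0.124
```

```bash
python3 r.py; python3 - <<'E'
from rect import *
import pickle
s18=pickle.load(open("s18.pkl","rb"))
s=observe();pickle.dump(s,open("s19.pkl","wb"))
im=optics.snapshot("wrist")[:,:,::-1].copy();cv2.imwrite("pics/wrist19.png",im)
print(observe()['ft_torque'])
o=[rect(i,ss,.036,-24,24,-22,20,8) for i,ss in((cv2.imread("pics/wrist18.png"),s18),(im,s))]
cv2.imwrite("pics/rect19.png",np.hstack(o))
E
```

```text
t 21.10 pos [678.82  38.45  50.89] stage [ -1.2 -27. ] jaw -25.58 F stage xyz -0.5 -0.55 2.63 T [-0.358  0.406  0.354] q6 0.411 op 0.124
[-0.4024486   0.39706284  0.32898507]
```

View pics/rect19.png

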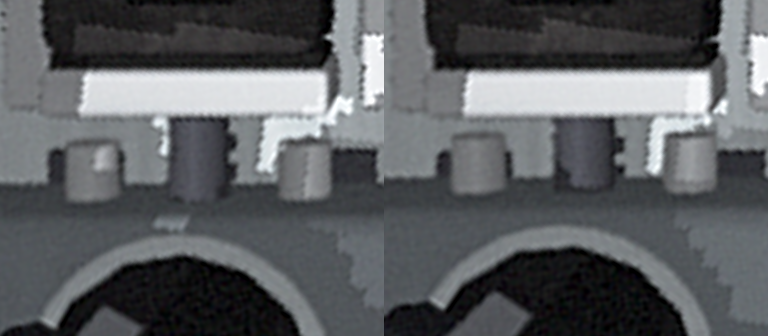

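{"api": "drive_tool", "payload": {"increments": [[0.15, [0, 0, 0], 0], [0.18, [0, 0, 0], 0], [0.22, [0, 0, 0], 0], [0.28, [0, 0, 0], 0], [0.35, [0, 0, 0], 0], [0.4, [0, 0, 0], 0], [0.4, [0, 0, 0], 0], [0.4, [0, 0, 0], 0]]}}

```text
t: 21.82
position: [0.6788, 0.0385, 0.0509]
ee_rot: [0.693, 0.159, 0.686, -0.155]
wrist_force: [-0.5, -0.0, 1.2]
opening: 0.397
```

{"api": "drive_tool", "payload": {"increments": [[0.4, [-0.02, 0, 0], 0], [0.4, [-0.06, 0, 0], 0], [0.4, [-0.12, 0, 0], 0], [0.4, [-0.2, 0, 0], 0], [0.4, [-0.28, 0, 0], 0], [0.4, [-0.3, 0, 0], 0], [0.4, [-0.3, 0, 0], 0], [0.4, [-0.3, 0, 0], 0]]}}

```text
t: 22.48
position: [0.6777, 0.038, 0.1714]
ee_rot: [0.693, 0.159, 0.686, -0.155]
wrist_force: [-0.1, 0.5, -0.4]
opening: 0.4
```

```bash
python3 r.py; python3 - <<'E'
from rect import *
s=observe()
im=optics.snapshot("wrist")[:,:,::-1].copy();cv2.imwrite("pics/wrist20.png",im)
cv2.imwrite("pics/rect20.png",rect(im,s,.036,-30,30,-40,100,5)[:, :])
cv2.imwrite("pics/top20.png",optics.snapshot("top")[:,:,::-1])
E
```

```text
t 22.48 pos [677.7   38.02 171.41] stage [ -2.4 -27.2] jaw -25.63 F stage xyz -0.06 0.52 -0.36 T [ 0.064  0.003 -0.028] q6 0.412 op 0.400
```

View pics/wrist20.png

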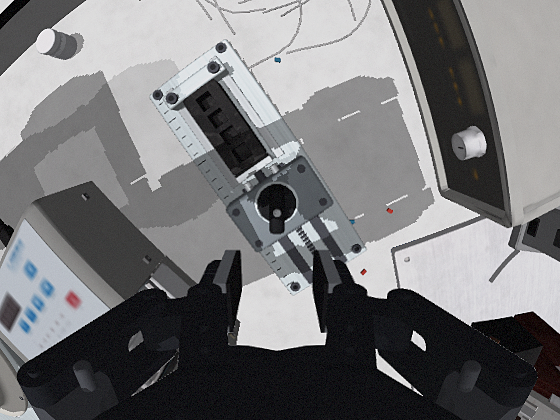

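View pics/rect20.png

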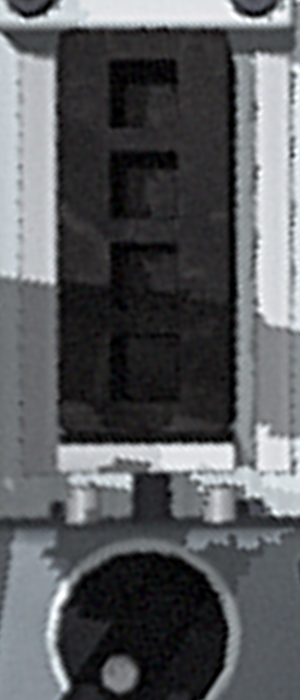

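View pics/top20.png

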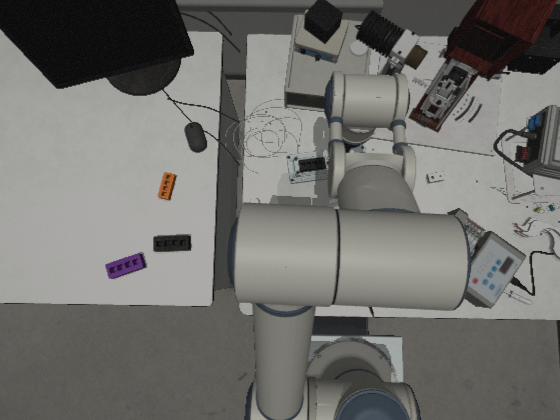

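```bash
python3 - <<'E'
from rect import *
import pickle
s=observe();s9=pickle.load(open("s9.pkl","rb"));s10=pickle.load(open("s10.pkl","rb"))
o=[]
for n,ss,y in((9,s9,-48),(10,s10,-48),(20,s,-22)):
  im=cv2.imread(f"pics/wrist{n}.png")
  for z in (.036,): o.append(rect(im,ss,z,-15.9,15.9,y,y+42,8))
cv2.imwrite("pics/cmp.png",np.hstack(o));print(np.hstack(o).shape)
E
```

```text
(336, 765, 3)
```

View pics/cmp.png

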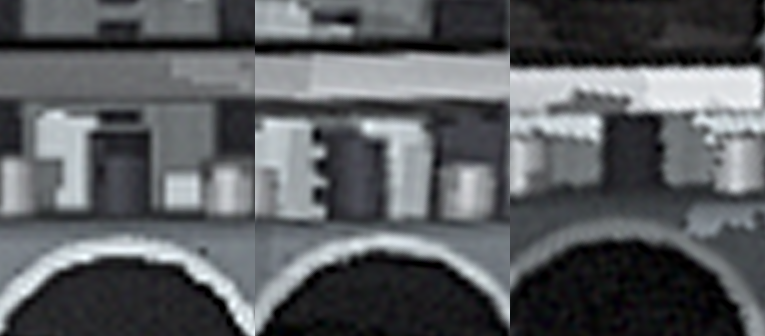

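```bash
python3 -c "
from cell import close_job
print(close_job())"
```

```text
the job is handed in; nothing more can be done
None
```

The cuvette block is clamped in the bed against the end stop, the hand is lifted clear, and the job is handed in; no verdict was reported. I used the smaller black block, set it down flat in the bed and let go. Then I gripped the knob and wound it about 117° clockwise, with the hand following the feed. I released it and raised the hand to z = 0.17 m at t = 22.5 s.

**Pad compression:** the last checks put it at about 3 mm of the 6 mm travel.
- **Camera:** comparing the gap between pad and pins before and after winding, corrected for viewing angle, gives about 3.2 mm.
- **Knob torque:** it rose from about 0.2 N m to 0.33–0.35 N m, which suggests 3 to 4 mm.
- **Disagreement:** raw gap readings differed between views, from about 2.7 mm close up to 4.4–5 mm from higher up. I put this down to viewing angle, so allow about ±0.5 mm; the torque reading was noisy too.

**Block:** the last views show it flat, square and against the stop.

**Forces:** wrist force readings between moves showed sideways force on the knob of about 2 N or less. Setting the block down peaked at 12.5 N downwards.

**Other objects:** I never moved the hand close to the clamp block, beaker or vial. I did not measure them again afterwards, and the arm hid part of the desk in the final top view.

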